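# Drift the fence bracket into line and bolt it

### The arm

A 7-joint arm with a two-finger parallel gripper is mounted at the origin on the work surface. World frame = base frame: x ahead of the robot, y to its left, z up, the work surface at z = 0. Lengths are in m, angles in rad, forces in N, time in s.
With the tool pointing down it reaches from about 0.4 to 0.85 m from the base axis. Payload 10.4 kg.
Tool frame: the origin (TCP) lies midway between the tips of the shut fingers; the grasp point (between the pads) lies 19 mm behind it (bot.hold_point_z is the distance from the TCP to the grasp point, in m); x points along the fingers, y is the direction in which the jaws open and shut, and the axes are right-handed (so a half turn about x gives the same grasp; the last joint's range is limited). The gripper opens to 85 mm and grips with 20 to 120 N. Pads are 22 mm wide; open, the fingers measure 114 mm over their backs; the gripper's body (76 mm by 85 mm) begins 54 mm behind the grasp point. The pads swing forward as they close: fully open they stand 13 mm farther back than shut.
Start: joints at [1.267, 0.332, -0.065, 1.46, 0.022, 1.35, -0.088], TCP at [0.173, -0.601, 0.207] pointing down, gripper open.
Joint ranges: [-2.6, 2.6], [-0.5, 2.12], [-1.47, 1.34], [0.16, 2.42], [-1.27, 4.41], [0.06, 2.06], [-2.6, 2.6]. Speed limits (rad/s): [2.22, 2.22, 2.79, 2.79, 3.14, 3.14, 3.14].

### API

Orientations are given as a rotation vector (axis times angle).
In Python, from station import bot gives the robot as it stands.
- The arm moves only by the tool send_rows, never from a script. Its argument "series" is a list of rows, each a list of 3 entries, a list of its own where there are three numbers: the shift along the tool's x, y, z in m, then the turn, a rotation vector about the tool's x, y, z in degrees, then the finger opening in m, from 0 to 0.0854. A call has 1 to 20 rows; each row is the pose to reach, as a shift and turn from the pose commanded when the call began, along the tool's axes at that moment; what a row does not reach only later rows make up. A row lasts 1/8 s, in which the tool goes at most 62.5 mm and 10.7 degrees, less where a joint would pass 70% of its speed; a pose out of reach is approached as far as the arm can. A call with a gripper value outside its range is refused whole. The fingers move at their own pace and stop on an object; "grip_force" is the grip in N (left out, the last holds). Time passes only in rows, so rows that repeat a pose let the fingers close. It gives the time, the measured TCP pose, the force and the opening at its end, in the units of the state.
- bot.read_state(): the state, without advancing time (a new reading comes with each control period).
- bot.grab_frame(name): name is "scene" or "side" or "wrist"; returns a dict with "color" (420x560x3 uint8, red, green, blue), "range_z" (420x560 float32, m along the optical axis (not along the pixel's ray), 0 where there is no reading), "intrinsics" (3x3 intrinsics, pixels), "origin" and "orientation" of the camera in the world. Camera axes: x right, y down, z forward; pixel columns grow to the right and rows downward; lengths in m; the calibration is good to about 2 mm. A picture is of the moment at which its call begins.
- bot.finish_job(): hands the job in, once; it reports no verdict.
Trained networks look in a picture, given as the dict that the camera call returned (one of the last four; its "shot" number tells which), for a name from the list of things; names that differ only in an ending like _2 or _b are one class to them, and where a whole thing is asked for, a point or a joint stands for the part that bears it (a point fixed in the world has none). Each returns a list of dicts, best first, with "conf" (0 to 1); they miss things now and then, are a little off and sometimes report something else, mostly with a low value. They report only what shows in the picture. A call takes as long as a camera call. They do not tell look-alikes from the thing itself.
- bot.spot_in(picture, label): "bbox" ([left, top, right, bottom] as shares, 0 to 1, of the picture: columns of its width, rows of its height, round what is visible of it).
- bot.regions_of(picture, label): "mask" (420x560 bool, what is visible of it) and "bbox" ([left, top, right, bottom] as shares, 0 to 1, of the picture: columns of its width, rows of its height, round what is visible of it).
- bot.tip_of(picture, label): "centre" ([column, row] as shares, 0 to 1, of the picture: columns of its width, rows of its height: a listed point, or the origin of a listed thing).
The state is a dict: "clock": time; "joints": joint angles; "joint_vel": joint speeds; "joint_torque": joint torques, N m; "position": TCP position; "orientation": TCP orientation; "wrist_force": force on the tool from outside, world axes, zero at the start; "ft_torque": the same for the moment, N m; "gripper_width": finger opening in m.
Only numpy, scipy, OpenCV 4.12 (cv2) and the standard library are available. Lean on these libraries where they do the work, as an engineer would, in place of code of your own. Each camera call takes 0.05 s, during which the arm holds its last target.

### The job

The fence bracket's free hole has shifted out of line with the hole in the nut below it; which way cannot be measured, so feel for the lower hole through the upper one. With the tip in, ease the tapered steel drift straight down through both holes until its collar is about on the bracket and the holes are in line, put the drift back upright in its hole in the wooden tool block, then put the square-head bolt down through both holes until its flange sits flush on the bracket, and let go. Shift the bracket only with the drift, keep the gripper off bracket and block, never pushing with more than about 25 N, and leave the loose things around the work where they lie.

Things in the scene. Friction and masses are not known exactly. Their poses are not given: they have to be found in the camera images.
- plate_hole (a point): centre of the upper mouth of the free hole (21 mm diameter) in the steel bracket plate (60 x 170 x 8 mm), 8 mm above the block's top face; z up, y towards the pivot bolt 120 mm away. The plate can swing about that bolt and slide 20 mm each way along y, level, both stiffly: it takes about 7 N sideways at the hole to shift it, and it stays where left
- drift: steel tapered drift, standing in the tool block. Origin: centre of the underside of its round collar (32 mm diameter, 5 mm thick); z up along the drift towards the handle. Above the collar a square handle 20 x 20 x 55 mm (flats along x and y; top 60 mm above the origin). Below it a round shaft 60 mm long: 20 mm diameter for 18 mm, then tapering to a 5 mm tip. About 0.35 kg
- bolt: square-head steel bolt, standing in the tool block. Origin: centre of the underside of its round flange (32 mm diameter, 4 mm thick); z up. Above the flange a square head 22 x 22 x 30 mm (flats along x and y; top 34 mm above the origin). Below it a round shank 18 mm in diameter, 46 mm long, the last 10 mm tapering to a 10 mm point. About 0.25 kg
- rack: wooden tool block 75 (x) x 180 (y) x 70 mm tall, fixed. Origin: centre of its underside. Two vertical through holes of 25 mm diameter at y = +55 and -55 mm of its frame; the drift stands in one and the bolt in the other (either way round), collar and flange resting on the block's top
- collar: loose steel spindle spacer ring, 60 mm diameter, 30 mm tall, on the table; origin centre of underside; leave alone
- spanner: loose steel spanner 190 mm long lying on the table; leave alone
- offcut: loose wooden offcut 50 x 120 x 22 mm on the table; origin centre of underside; leave alone
- base: fixed grey block under the plate, 75 (x) x 190 (y) mm, top 62 mm above its origin, 62 to 72 mm above the table; pivot bolt at y +60. A locked steel nut at y -60 has the off-centre lower hole: vertical, through, 21 mm diameter, 8 to 12 mm off the plate hole in any direction; its place is not measured: feel for it with the drift's tip. Fence board 50 mm tall over the pivot end
Mind the look-alikes: they are no part of the job. Leave any purple or turquoise look-alike of the drift alone.

How it is judged:
By the outcome, as a careful person would: the job done as asked, in the order asked, and still so for the second after the job is handed in, with the robot touching nothing.
It also fails if it takes over 72 s, if anything falls off the work surface, if the arm or the gripper's body presses on something with over 40 N, if the wrist force passes 120 N, or if a joint passes its speed limit or range.

## Working session

There is one attempt and no reset: what is moved stays moved. The work goes in short steps, Python scripts to look and compute and a tool call to move; the robot and the scene stay as the last step left them, time stands still between calls to the robot, and variables do not carry over. Pictures are saved under pics/ and viewed, and the job is handed in when it is done.

Besides the shell and the picture viewer there is one more tool, called after "Call:" as a command line: name --argument value ..., lists and objects as JSON in quotes. send_rows: Moves the arm, as the interface text tells. Its arguments: {"type":"object","properties":{"series":{"type":"array","items":{"type":"array"}},"grip_force":{"type":"number"}},"required":["series"]}

```bash
ls; mkdir -p pics; cat > h.py <<'E'
import numpy as np, cv2
from scipy.spatial.transform import Rotation as R
from station import bot
def Rm(o):
    o=np.array(o,float)
    if o.shape==(3,3): return o
    if o.shape==(3,): return R.from_rotvec(o).as_matrix()
    return R.from_quat(o).as_matrix()
def cloud(f):
    K=np.array(f["intrinsics"]);z=f["range_z"];h,w=z.shape
    v,u=np.mgrid[:h,:w]
    P=np.stack([(u+.0-K[0,2])/K[0,0]*z,(v+.0-K[1,2])/K[1,1]*z,z],-1)
    W=P@Rm(f["orientation"]).T+np.array(f["origin"]); W[z==0]=np.nan
    return W
def save(f,n): cv2.imwrite(f"pics/{n}.png",f["color"][:,:,::-1])
def proj(f,p):
    K=np.array(f["intrinsics"]);c=Rm(f["orientation"]).T@(np.array(p)-np.array(f["origin"]))
    return (K@c)[:2]/c[2]
def ray_z(f,px,z):
    K=np.array(f["intrinsics"]);d=Rm(f["orientation"])@np.linalg.inv(K)@np.array([px[0],px[1],1.])
    o=np.array(f["origin"]);return o+d*(z-o[2])/d[2]
E
python3 - <<'E'
from h import *
s=bot.read_state();print(s, bot.hold_point_z)
for n in("scene","side","wrist"):
    f=bot.grab_frame(n);save(f,n+"0");print(n,f["shot"],f["origin"],f["orientation"])
    import pickle;pickle.dump(f,open(n+"0.pkl","wb"))
    for l in("plate_hole","drift","bolt","rack","base"):
        try:
            r=bot.spot_in(f,l);t=bot.tip_of(f,l)
            print(l,[(np.round(np.array(a["bbox"])*[560,420,560,420]),round(a["conf"],2)) for a in r],[(np.round(np.array(a["centre"])*[560,420],1),round(a["conf"],2)) for a in t])
        except Exception as e: print(l,e)
E
```

```text
pics
{'clock': 0.0, 'joints': array([ 1.26739188,  0.33286501, -0.06469717,  1.46093912,  0.02160211,
        1.34990349, -0.08848967]), 'joint_vel': array([-0.00048401, -0.00102003,  0.00024233,  0.00026595, -0.00215918,
       -0.00171936,  0.00155109]), 'joint_torque': array([-9.55928772e-04, -6.25441360e+01,  4.86465264e-02, -3.91593218e+01,
        1.62767567e-02,  9.98325530e-03,  3.17858883e-05]), 'position': array([ 0.17308229, -0.60012838,  0.20582129]), 'orientation': array([ 2.07125361,  0.29426314, -2.07181208]), 'wrist_force': array([-0.27988266, -0.21869526,  0.72881694]), 'ft_torque': array([ 0.00887239, -0.02929051, -0.02523191]), 'gripper_width': 0.08541468584319092} 0.0187
scene 1 [0.96966334 0.17237656 0.61673359] [-1.27775518 -2.36083068  0.86988482]
plate_hole [(array([309., 230., 443., 294.]), 0.76), (array([230., 167., 246., 193.]), 0.74)] [(array([327.8, 246.9]), 0.82)]
drift [(array([279., 172., 296., 218.]), 0.87), (array([197., 198., 217., 238.]), 0.66), (array([228., 163., 244., 193.]), 0.62), (array([169., 158., 263., 226.]), 0.33)] [(array([207.2, 219.9]
[... 388 characters left out ...]
ay([236., 124., 298., 195.]), 0.65)] [(array([280. , 182.6]), 0.76)]
drift [(array([362., 255., 431., 277.]), 0.97), (array([234., 212., 261., 244.]), 0.8), (array([297., 226., 318., 261.]), 0.79)] [(array([309.1, 254.6]), 0.87), (array([393.8, 263.4]), 0.7), (array([247.7, 227.8]), 0.6)]
bolt [(array([324., 285., 352., 316.]), 0.8)] [(array([335.6, 305. ]), 0.95)]
rack [(array([279., 237., 371., 359.]), 0.56)] [(array([317.6, 309.2]), 0.81), (array([324., 172.]), 0.35)]
base [(array([232., 126., 306., 224.]), 0.97)] [(array([265.7, 196.2]), 0.67)]
wrist 3 [ 0.24482418 -0.57939559  0.37339168] [ 2.31125354 -1.73909663 -0.26077987]
plate_hole [] []
drift [] []
bolt [] []
rack [] []
base [] []
```

View pics/scene0.png

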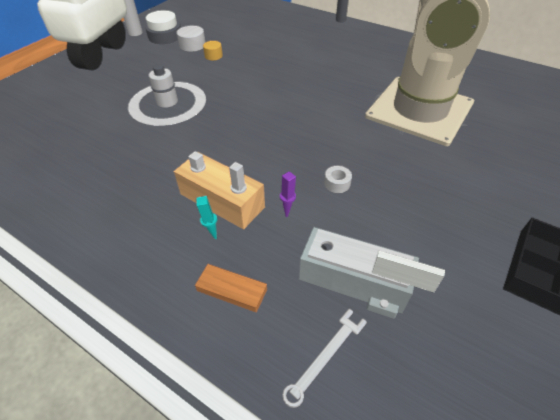

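View pics/side0.png

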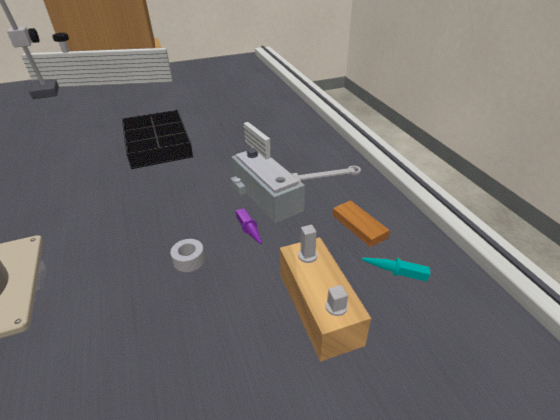

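View pics/wrist0.png

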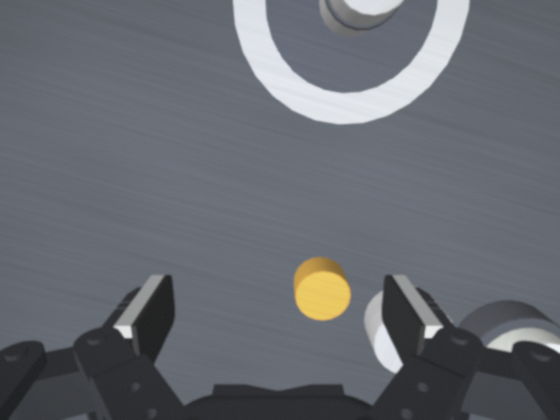

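The drift (taller handle) stands at scene (238,178) and side (308,242). The bolt is at scene (196,162) and side (337,300). The bracket hole is at scene (328,246) and side (280,181), and the fence end points towards the robot. The purple and turquoise look-alikes lie on the table. Next I measure poses from depth.

```bash
python3 - <<'E'
from h import *
import pickle
F={n:pickle.load(open(n+"0.pkl","rb")) for n in("scene","side")}
# table check
for n,f in F.items():
    W=cloud(f); print(n,"table z", np.nanmedian(W[300:330,100:150,2]) , np.nanmedian(W[...,2]))
pts={"scene":dict(drift=(228,160,250,205),bolt=(185,148,208,180),rack=(170,150,268,228),plate=(296,225,445,320)),
"side":dict(drift=(296,224,322,266),bolt=(322,283,354,318),rack=(275,235,375,355),plate=(228,122,310,222))}
for n,f in F.items():
    W=cloud(f)
    def sub(k):
        a,b,c,d=pts[n][k]; w=W[b:d,a:c].reshape(-1,3); return w[np.isfinite(w[:,0])]
    for k,zmin in(("drift",0.12),("bolt",0.094)):
        w=sub(k); w=w[w[:,2]>zmin]; print(n,k,len(w),"zmax",np.percentile(w[:,2],[50,95,99]));t=w[w[:,2]>np.percentile(w[:,2],97)-.004];print(" top",len(t),t.mean(0),t.min(0),t.max(0))
        r=cv2.minAreaRect(w[:,:2].astype(np.float32)*1000); print("  rect all",r); r=cv2.minAreaRect(t[:,:2].astype(np.float32)*1000); print("  rect top",r)
    for k in("rack","plate"):
        w=sub(k); h,e=np.histogram(w[:,2],bins=np.arange(0.0,0.17,.004)); print(n,k,[(round(float(b),3),int(a)) for a,b in zip(h,e) if a>25])
E
```

```text
scene table z 0.0004787533385749443 -2.925065292391782e-05
side table z 0.0007452447093322379 0.0009259543690949279
scene drift 120 zmax [0.1287488  0.13060847 0.13097772]
 top 85 [ 0.56808049 -0.19122425  0.12921775] [ 0.55698837 -0.20207364  0.12682685] [ 0.57760959 -0.1813012   0.13116756]
  rect all ((567.5267944335938, -191.2919464111328), (21.337242126464844, 20.603246688842773), 85.96283721923828)
  rect top ((567.2437133789062, -191.69766235351562), (20.6415958404541, 20.32976722717285), 88.11811828613281)
scene bolt 114 zmax [0.10250951 0.10480005 0.10515384]
 top 79 [ 0.56536043 -0.3007367   0.10315371] [ 0.55447927 -0.31278362  0.10115976] [ 0.57596647 -0.29003864  0.10545038]
  rect all ((565.4639892578125, -301.2652893066406), (21.39066505432129, 22.803823471069336), 1.8384716510772705)
  rect top ((565.4639892578125, -301.2652893066406), (21.39066505432129, 22.803823471069336), 1.8384716510772705)
scene rack [(0.0, 1109), (0.004, 85), (0.008, 78), (0.012, 84), (0.016, 93), (0.02, 85), (0.024, 87), (0.028, 97), (0.032, 97), (0.036, 105), (0.04, 105), (0.044, 114), (0.048
[... 1703 characters left out ...]
4, 148), (0.048, 138), (0.052, 148), (0.056, 143), (0.06, 141), (0.064, 151), (0.068, 3176), (0.072, 523), (0.076, 100), (0.08, 64), (0.084, 61), (0.088, 66), (0.092, 61), (0.096, 69), (0.1, 87), (0.104, 189), (0.108, 26), (0.112, 28), (0.116, 30)]
side plate [(0.0, 3533), (0.004, 145), (0.008, 156), (0.012, 105), (0.016, 113), (0.02, 230), (0.024, 165), (0.028, 111), (0.032, 104), (0.036, 105), (0.04, 91), (0.044, 109), (0.048, 109), (0.052, 108), (0.056, 108), (0.06, 109), (0.064, 107), (0.068, 401), (0.072, 116), (0.076, 990), (0.08, 83), (0.084, 48), (0.088, 84), (0.092, 41), (0.096, 34), (0.1, 38), (0.104, 43), (0.108, 35), (0.112, 43), (0.116, 40), (0.12, 39), (0.124, 72), (0.128, 70)]
```

```bash
python3 - <<'E'
from h import *
import pickle
F={n:pickle.load(open(n+"0.pkl","rb")) for n in("scene","side")}
hp={"scene":(327.8,246.9),"side":(280,181.5)}
box={"scene":(296,225,445,320),"side":(228,122,310,222)}
for n,f in F.items():
    W=cloud(f); a,b,c,d=box[n]
    M=np.zeros(W.shape[:2],bool); M[b:d,a:c]=1
    M&=(W[...,2]>.0745)&(W[...,2]<.0815)
    w=W[M]; print(n,"plate z",np.median(w[:,2]),len(w))
    r=cv2.minAreaRect(w[:,:2].astype(np.float32)*1000);print(r)
    print("hole net", ray_z(f,hp[n],np.median(w[:,2])))
    # crop zoom
    x,y=map(int,hp[n]); cr=f["color"][y-40:y+40,x-50:x+50,::-1]
    cv2.imwrite(f"pics/{n}_hole.png",cv2.resize(cr,None,fx=7,fy=7,interpolation=cv2.INTER_CUBIC))
    g=cv2.cvtColor(f["color"],cv2.COLOR_RGB2GRAY)
    # rectified topview of plate plane, 0.25 mm/px
    c0=ray_z(f,hp[n],.078)[:2]
    s=0.0005;N=200
    ii,jj=np.mgrid[:N*2,:N*2]; X=c0[0]+(ii-N)*s; Y=c0[1]+(jj-N)*s
    K=np.array(f["intrinsics"]);Pc=(np.stack([X,Y,np.full_like(X,.078)],-1)-np.array(f["origin"]))@Rm(f["orientation"])
    uv=Pc@K.T; m=(uv[...,:2]/uv[...,2:]).astype(np.float32)
    im=cv2.remap(f["color"],m[...,0],m[...,1],cv2.INTER_CUBIC)
    cv2.imwrite(f"pics/{n}_top.png",im[:,:,::-1]); print("c0",c0)
E
python3 -c "
import cv2,numpy as np
a=[cv2.imread(f'pics/{n}_top.png') for n in('scene','side')]
cv2.imwrite('pics/tops.png',np.hstack(a))"
```

```text
scene plate z 0.07705940046932092 2091
((583.1836547851562, 104.35946655273438), (62.56533432006836, 209.18846130371094), 12.064870834350586)
hole net [0.60206935 0.0301085  0.0770594 ]
c0 [0.60271003 0.03035646]
side plate z 0.07823673958122468 1074
((581.50927734375, 102.40410614013672), (61.4356689453125, 208.6962127685547), 12.359758377075195)
hole net [0.59555205 0.01844391 0.07823674]
c0 [0.59566872 0.01876806]
```

View pics/tops.png

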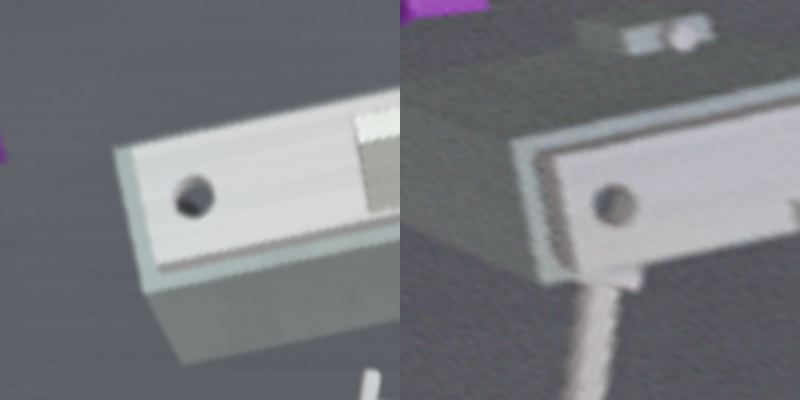

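```bash
cat >> h.py <<'E'
def tool(yawdeg):
    """tool x down, tool y (jaws) along world direction yawdeg"""
    a=np.radians(yawdeg);x=np.array([0,0,-1.]);y=np.array([np.cos(a),np.sin(a),0]);return np.stack([x,y,np.cross(x,y)],1)
def delta(pos,yaw,cur=None):
    s=bot.read_state() if cur is None else cur
    R0=Rm(s["orientation"]);d=R0.T@(np.array(pos)-s["position"]);t=R.from_matrix(R0.T@tool(yaw)).as_rotvec(degrees=True)
    return np.round(d,4),np.round(t,2)
E
python3 - <<'E'
from h import *
s=bot.read_state();R0=Rm(s["orientation"]);print(np.round(R0,3)); print("yaw of jaws",np.degrees(np.arctan2(R0[1,1],R0[0,1])))
for y in(0,180,90,-90,-1.4,178.6): print(y,delta([.566,-.192,.20],y))
import pickle
f=pickle.load(open("side0.pkl","rb"));x=f["color"][215:335,270:390,::-1];cv2.imwrite("pics/z.png",cv2.resize(x,None,fx=5,fy=5,interpolation=cv2.INTER_CUBIC))
E
```

```text
[[ 0.     0.277 -0.961]
 [-0.    -0.961 -0.277]
 [-1.     0.    -0.   ]]
yaw of jaws -73.91212833971117
0 (array([ 0.0066, -0.2837, -0.4906]), array([-7.391e+01,  1.000e-02, -1.000e-02]))
180 (array([ 0.0066, -0.2837, -0.4906]), array([ 1.0609e+02, -1.0000e-02, -1.0000e-02]))
90 (array([ 0.0066, -0.2837, -0.4906]), array([-1.6391e+02,  1.0000e-02, -0.0000e+00]))
-90 (array([ 0.0066, -0.2837, -0.4906]), array([ 1.609e+01, -0.000e+00, -1.000e-02]))
-1.4 (array([ 0.0066, -0.2837, -0.4906]), array([-7.251e+01,  0.000e+00, -1.000e-02]))
178.6 (array([ 0.0066, -0.2837, -0.4906]), array([ 1.0749e+02, -1.0000e-02, -1.0000e-02]))
```

View pics/z.png

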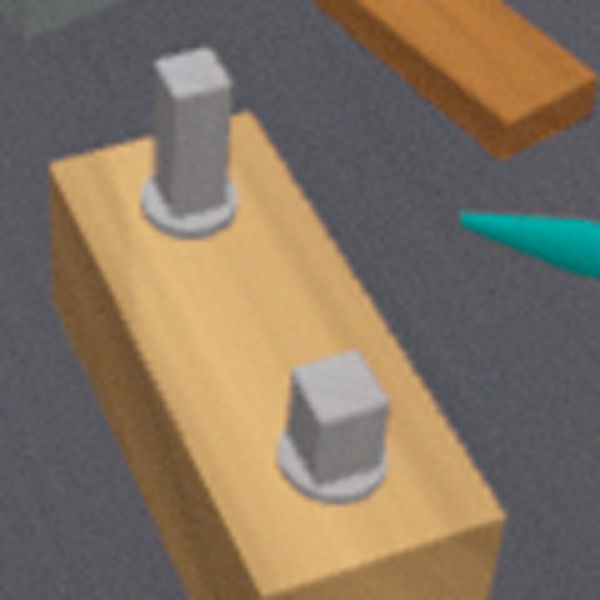

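Call:
send_rows --series '[[[0.0066,-0.2837,-0.4906],[-75.3,0,0],0.06],[[0.0066,-0.2837,-0.4906],[-75.3,0,0],0.06],[[0.0066,-0.2837,-0.4906],[-75.3,0,0],0.06],[[0.0066,-0.2837,-0.4906],[-75.3,0,0],0.06],[[0.0066,-0.2837,-0.4906],[-75.3,0,0],0.06],[[0.0066,-0.2837,-0.4906],[-75.3,0,0],0.06],[[0.0066,-0.2837,-0.4906],[-75.3,0,0],0.06],[[0.0066,-0.2837,-0.4906],[-75.3,0,0],0.06],[[0.0066,-0.2837,-0.4906],[-75.3,0,0],0.06],[[0.0066,-0.2837,-0.4906],[-75.3,0,0],0.06],[[0.0066,-0.2837,-0.4906],[-75.3,0,0],0.06],[[0.0066,-0.2837,-0.4906],[-75.3,0,0],0.06]]' --grip_force 90

```text
clock: 3.15
position: [0.5652, -0.1937, 0.2]
orientation: [1.192, 1.219, -1.194]
wrist_force: [-0.3, -0.3, -0.8]
gripper_width: 0.0599
```

```bash
python3 - <<'E'
from h import *
f=bot.grab_frame("wrist");save(f,"w1")
s=bot.read_state();print(s["clock"],s["position"],f["origin"])
W=cloud(f)
m=(W[...,2]>.126)&(W[...,2]<.135); n,l,st,c=cv2.connectedComponentsWithStats(m.astype(np.uint8))
for i in range(1,n):
    if st[i,4]>60:
        w=W[l==i];print(st[i],w.mean(0),cv2.minAreaRect(w[:,:2].astype(np.float32)*1000))
for l in("drift","bolt","plate_hole"):
    print(l,[(np.round(np.array(a["centre"])*[560,420],1),round(a["conf"],2)) for a in bot.tip_of(f,l)])
print(delta([.566,-.192,.09],-1.4))
E
```

```text
3.2 [ 0.56523736 -0.19368347  0.20012225] [ 0.56337955 -0.11836659  0.36671589]
[265 199  29  29 774] [ 0.56575855 -0.19228672  0.12928289] ((565.741455078125, -192.63865661621094), (19.789339065551758, 20.681793212890625), 0.8352767825126648)
drift [(array([277.4, 192.9]), 0.69), (array([432.4, 220.2]), 0.65)]
bolt [(array([276.9, 307.4]), 0.61)]
plate_hole []
(array([ 0.1102,  0.0005, -0.001 ]), array([ 2.7 ,  0.03, -0.  ]))
```

View pics/w1.png

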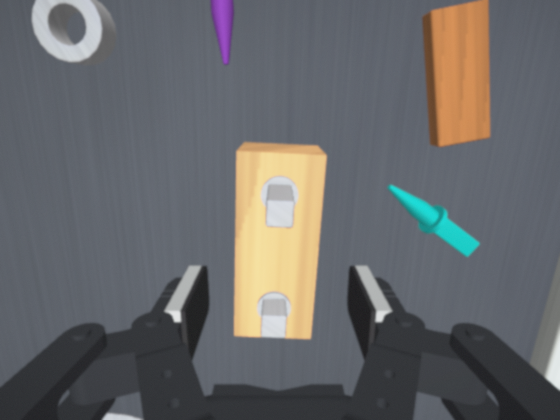

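The wrist view agrees with the other cameras: the drift handle at image (280,205) is at world (0.566, -0.192), and the block is turned about -1.4°. Now I grasp it.

Call:
send_rows --series '[[[0.06,0.0005,-0.0013],[2.7,0,0],0.06],[[0.1,0.0005,-0.0013],[2.7,0,0],0.06],[[0.114,0.0005,-0.0013],[2.7,0,0],0.06],[[0.114,0.0005,-0.0013],[2.7,0,0],0.06],[[0.114,0.0005,-0.0013],[2.7,0,0],0.012],[[0.114,0.0005,-0.0013],[2.7,0,0],0.012],[[0.114,0.0005,-0.0013],[2.7,0,0],0.012],[[0.114,0.0005,-0.0013],[2.7,0,0],0.012],[[0.114,0.0005,-0.0013],[2.7,0,0],0.012],[[0.114,0.0005,-0.0013],[2.7,0,0],0.012]]' --grip_force 90

```text
clock: 4.6
position: [0.5671, -0.1909, 0.0877]
orientation: [1.226, 1.196, -1.225]
wrist_force: [-2.4, 0.4, 8.6]
gripper_width: 0.0178
```

Call:
send_rows --series '[[[-0.05,0,0],[0,0,0],0.012],[[-0.1,0,0],[0,0,0],0.012],[[-0.11,0,0],[0,0,0],0.012],[[-0.11,0,0],[0,0,0],0.012]]' --grip_force 110

```text
clock: 5.1
position: [0.5664, -0.1907, 0.1959]
orientation: [1.226, 1.198, -1.226]
wrist_force: [-0.2, -1.0, -4.1]
gripper_width: 0.0174
```

```bash
python3 - <<'E'
from h import *
s=bot.read_state();print(s["clock"],s["position"],s["wrist_force"],s["ft_torque"],s["gripper_width"])
f=bot.grab_frame("side");save(f,"s1")
W=cloud(f)
# drift silhouette: points near the tool x,y
p=s["position"];m=(np.abs(W[...,0]-p[0])<.03)&(np.abs(W[...,1]-p[1])<.03)&(W[...,2]>.085)
w=W[m]; 
for z in np.arange(.09,.2,.01):
    q=w[np.abs(w[:,2]-z)<.005]; 
    if len(q): print(round(z,3),len(q),q.min(0)[:2],q.max(0)[:2],q.mean(0)[:2])
print(w[:,2].min())
print(delta([.599,.027,.195],12.4))
E
```

```text
5.1 [ 0.56636457 -0.19073164  0.19592913] [-0.16981906 -1.04064912 -4.13784737] [-0.00071991  0.05397351  0.0086543 ] 0.01738151202761594
0.12 8 [ 0.56074547 -0.19548305] [ 0.56565564 -0.19296777] [ 0.56254753 -0.19424718]
0.13 21 [ 0.55907352 -0.19710895] [ 0.56661034 -0.19173438] [ 0.56210063 -0.19517725]
0.14 30 [ 0.55732284 -0.1987898 ] [ 0.56964122 -0.19164778] [ 0.56192125 -0.19644251]
0.15 38 [ 0.5551162  -0.20155504] [ 0.56969984 -0.18962838] [ 0.56074526 -0.19784577]
0.16 57 [ 0.55396037 -0.20309054] [ 0.57122201 -0.19179546] [ 0.56103482 -0.19934697]
0.17 55 [ 0.5538372  -0.20273936] [ 0.56995182 -0.18976895] [ 0.56011921 -0.19902623]
0.18 137 [ 0.54794724 -0.20933194] [ 0.57943882 -0.17922277] [ 0.55988292 -0.20032384]
0.19 96 [ 0.54750716 -0.20549753] [ 0.57333561 -0.18449602] [ 0.56069456 -0.19929322]
0.2 89 [ 0.55362106 -0.20374653] [ 0.57272792 -0.18457981] [ 0.56079569 -0.19954468]
0.11899267578778155
(array([-0.0003,  0.0282, -0.2183]), array([-13.72,  -0.02,   0.09]))
```

View pics/s1.png

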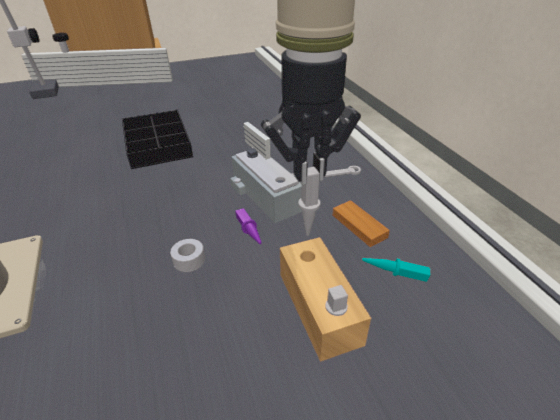

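The drift is held upright, with its tip near side (309,238) and the empty block hole at (308,257). Now I move over the bracket hole.

Call:
send_rows --series '[[[0.0,0.029,-0.219],[-13.8,0,0],0.012],[[0.0,0.029,-0.219],[-13.8,0,0],0.012],[[0.0,0.029,-0.219],[-13.8,0,0],0.012],[[0.0,0.029,-0.219],[-13.8,0,0],0.012],[[0.0,0.029,-0.219],[-13.8,0,0],0.012],[[0.0,0.029,-0.219],[-13.8,0,0],0.012],[[0.01,0.029,-0.219],[-13.8,0,0],0.012],[[0.015,0.029,-0.219],[-13.8,0,0],0.012],[[0.015,0.029,-0.219],[-13.8,0,0],0.012]]'

```text
clock: 6.28
position: [0.6, 0.0269, 0.1802]
orientation: [1.047, 1.305, -1.049]
wrist_force: [0.0, -0.4, -3.6]
gripper_width: 0.0174
```

```bash
python3 - <<'E'
from h import *
s=bot.read_state();print(s["clock"],s["position"],s["wrist_force"],s["ft_torque"])
R0=Rm(s["orientation"]);print(np.round(R0,4))
for n,b in(("side",(240,120,340,220)),("scene",(280,190,380,290)),("wrist",None)):
    f=bot.grab_frame(n);save(f,n+"2")
    if b: a=f["color"][b[1]:b[3],b[0]:b[2],::-1];cv2.imwrite(f"pics/{n}2z.png",cv2.resize(a,None,fx=5,fy=5,interpolation=cv2.INTER_CUBIC))
    print(n,[(np.round(np.array(a["centre"])*[560,420],1),round(a["conf"],2)) for a in bot.tip_of(f,"plate_hole")])
    for dz in(.0777,.1,): print(proj(f,s["position"]-[0,0,dz]))
    import pickle;pickle.dump(f,open(n+"2.pkl","wb"))
a=[cv2.imread(f"pics/{n}2z.png") for n in("side","scene")]
cv2.imwrite("pics/z2.png",cv2.resize(np.hstack(a),(800,400)))
E
```

```text
6.275 [0.60002057 0.02693678 0.18015889] [ 2.18016894e-03 -4.25814915e-01 -3.56609989e+00] [ 0.03021102 -0.04151639 -0.01110261]
[[-1.300e-03  9.765e-01  2.154e-01]
 [-2.000e-04  2.154e-01 -9.765e-01]
 [-1.000e+00 -1.300e-03 -1.000e-04]]
side [(array([281.3, 178.3]), 0.61)]
[280.3630062  169.14222505]
[280.55758687 178.15277676]
scene [(array([330.6, 250.7]), 0.83)]
[328.11604422 236.50388584]
[326.91853819 244.24619067]
wrist [(array([276. , 204.6]), 0.64)]
[277.01665456 212.73707592]
[277.06508552 204.33663952]
```

View pics/z2.png

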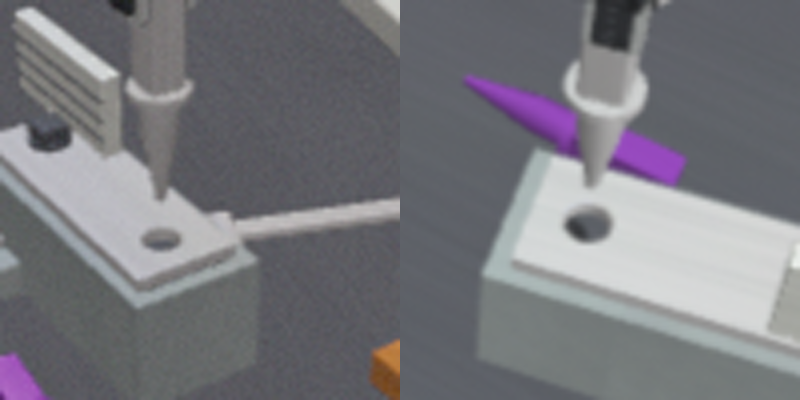

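View pics/wrist2.png

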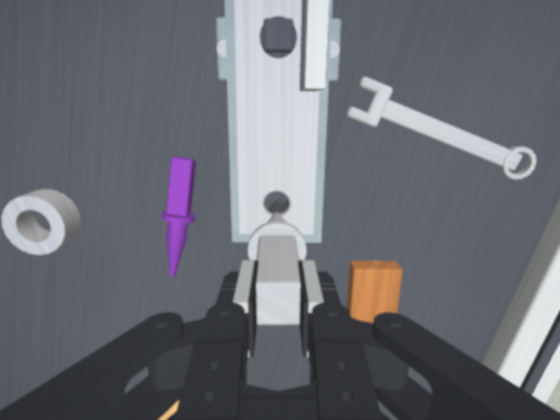

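```bash
python3 - <<'E'
from h import *
import pickle
P0=np.array([.60002,.02694,.078])
J=[];d=[]
for n,dd in(("scene",(.2,.7)),("side",(-.3,.4))):
    f=pickle.load(open(n+"2.pkl","rb"))
    p=proj(f,P0);print(n,p)
    Ji=np.stack([(proj(f,P0+[.001,0,0])-p),(proj(f,P0+[0,.001,0])-p)],1);J.append(Ji);d.append(np.array({"scene":(327,245.7),"side":(280.3,179.5)}[n])-p)
print(np.linalg.lstsq(np.vstack(J),np.hstack(d),rcond=None)[0],"mm",[np.linalg.solve(a,b) for a,b in zip(J,d)])
ims=[]
for n,c in(("wrist",(276,204)),("scene",(327,246)),("side",(280,180))):
    f=pickle.load(open(n+"2.pkl","rb"));x,y=c
    ims.append(cv2.resize(f["color"][y-16:y+16,x-16:x+16,::-1],(266,266),interpolation=cv2.INTER_CUBIC))
ims=np.clip(np.hstack(ims).astype(float)*1.3,0,255);cv2.imwrite("pics/z3.png",ims)
E
```

```text
scene [326.80766658 244.97515802]
side [280.5752677  179.00763834]
[0.2472949  0.55341348] mm [array([1.18811084, 1.02603088]), array([-1.18249231, -1.50326258])][ WARN:0@0.763] global loadsave.cpp:1063 imwrite_ Unsupported depth image for selected encoder is fallbacked to CV_8U.
```

View pics/z3.png

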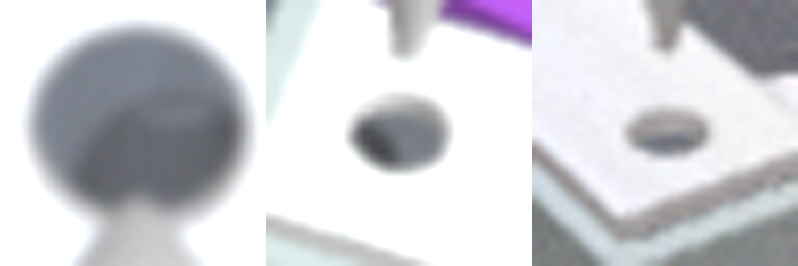

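The tip is in line with the hole to about 1 mm. The wrist view hints at a darker area toward +x/-y of the hole, so I feel there first, after entering the plate hole centrally.

Call:
send_rows --series '[[[0.01,0,0],[0,0,0],0.012],[[0.018,0,0],[0,0,0],0.012],[[0.023,0,0],[0,0,0],0.012],[[0.026,0,0],[0,0,0],0.012],[[0.028,0,0],[0,0,0],0.012],[[0.028,0,0],[0,0,0],0.012]]'

```text
clock: 7.32
position: [0.6005, 0.0276, 0.153]
orientation: [1.047, 1.304, -1.047]
wrist_force: [-0.7, -0.0, -3.7]
gripper_width: 0.0174
```

Call:
send_rows --series '[[[0,0.001,0.002],[0,0,0],0.012],[[0,0.002,0.004],[0,0,0],0.012],[[0.001,0.0023,0.005],[0,0,0],0.012],[[0.002,0.0023,0.005],[0,0,0],0.012],[[0.003,0.0023,0.005],[0,0,0],0.012]]'

```text
clock: 7.95
position: [0.6037, 0.0233, 0.1499]
orientation: [1.047, 1.305, -1.047]
wrist_force: [-0.3, -1.0, -4.8]
gripper_width: 0.0174
```

```bash
cat > st.py <<'E'
from h import *
s=bot.read_state();R0=Rm(s["orientation"])
print("t",round(s["clock"],2),"pos mm",np.round(s["position"]*1000,2),"tip z",round(1000*(s["position"][2]-.0777),1),"F tool(x down,y,z)",np.round(R0.T@(s["wrist_force"]),2),"torque",np.round(s["ft_torque"],2),"jaw",round(s["gripper_width"],4),"tilt",np.round(np.degrees(R0[:2,0]),2),"plate yaw-frame pos rel hole mm",np.round(R0.T@(s["position"]-[.6003,.0272,.078])*1000,2))
E
python3 st.py
```

```text
t 7.95 pos mm [603.74  23.3  149.89] tip z 72.2 F tool(x down,y,z) [ 4.85 -0.46  0.93] torque [ 0.06 -0.05  0.06] jaw 0.0174 tilt [-0. -0.] plate yaw-frame pos rel hole mm [-71.89   2.51   4.55]
```

Tip 2 mm above the nut. I ease down 6 mm at this spot.

Call:
send_rows --series '[[[0.001,0,0],[0,0,0],0.012],[[0.002,0,0],[0,0,0],0.012],[[0.003,0,0],[0,0,0],0.012],[[0.004,0,0],[0,0,0],0.012],[[0.004,0,0],[0,0,0],0.012]]'

```text
clock: 8.57
position: [0.6037, 0.0232, 0.1459]
orientation: [1.047, 1.304, -1.047]
wrist_force: [-0.2, 0.3, -3.6]
gripper_width: 0.0175
```

```bash
python3 st.py
```

```text
t 8.57 pos mm [603.74  23.16 145.91] tip z 68.2 F tool(x down,y,z) [ 3.56 -0.16 -0.31] torque [ 0.03 -0.01  0.01] jaw 0.0175 tilt [-0.01 -0.01] plate yaw-frame pos rel hole mm [-67.91   2.47   4.7 ]
```

Call:
send_rows --series '[[[0.001,0,0],[0,0,0],0.012],[[0.002,0,0],[0,0,0],0.012],[[0.003,0,0],[0,0,0],0.012],[[0.004,0,0],[0,0,0],0.012],[[0.005,0,0],[0,0,0],0.012],[[0.005,0,0],[0,0,0],0.012]]'

```text
clock: 9.32
position: [0.6037, 0.0232, 0.1409]
orientation: [1.047, 1.304, -1.047]
wrist_force: [0.4, 0.2, -3.4]
gripper_width: 0.0173
```

```bash
python3 st.py
```

```text
t 9.32 pos mm [603.74  23.22 140.91] tip z 63.2 F tool(x down,y,z) [ 3.4   0.46 -0.06] torque [ 0.04 -0.05 -0.02] jaw 0.0173 tilt [-0. -0.] plate yaw-frame pos rel hole mm [-62.91   2.49   4.63]
```

The tip is 7 mm below the nut's top with no contact, so it is in the lower hole. I move on in that direction, pushing the plate with the drift, and watch the force.

Call:
send_rows --series '[[[0,0.0004,0.001],[0,0,0],0.012],[[0,0.0008,0.002],[0,0,0],0.012],[[0,0.0012,0.003],[0,0,0],0.012],[[0,0.0012,0.003],[0,0,0],0.012]]'

```text
clock: 9.82
position: [0.6053, 0.0213, 0.1409]
orientation: [1.047, 1.306, -1.047]
wrist_force: [-3.3, 4.7, -4.2]
gripper_width: 0.0173
```

```bash
python3 st.py
```

```text
t 9.82 pos mm [605.25  21.35 140.85] tip z 63.2 F tool(x down,y,z) [ 4.25 -2.21 -5.26] torque [1.27 0.85 0.01] jaw 0.0173 tilt [-0.04  0.05] plate yaw-frame pos rel hole mm [-62.86   3.53   6.73]
```

Call:
send_rows --series '[[[0,0.0004,0.001],[0,0,0],0.012],[[0,0.0006,0.002],[0,0,0],0.012],[[0,0.0006,0.002],[0,0,0],0.012]]'

```text
clock: 10.2
position: [0.606, 0.0198, 0.1408]
orientation: [1.047, 1.307, -1.047]
wrist_force: [-4.2, 5.9, -4.1]
gripper_width: 0.0174
```

```bash
python3 st.py
```

```text
t 10.2 pos mm [606.02  19.78 140.8 ] tip z 63.1 F tool(x down,y,z) [ 4.1  -2.78 -6.62] torque [1.59 1.17 0.01] jaw 0.0174 tilt [-0.07  0.06] plate yaw-frame pos rel hole mm [-62.81   3.91   8.4 ]
```

The plate slides at about 7 N. Now I ease down and follow the force.

Call:
send_rows --series '[[[0.0015,0,0],[0,0,0],0.012],[[0.003,0,0],[0,0,0],0.012],[[0.0045,0,0],[0,0,0],0.012],[[0.006,0,0],[0,0,0],0.012],[[0.0075,0,0],[0,0,0],0.012],[[0.009,0,0],[0,0,0],0.012],[[0.01,0,0],[0,0,0],0.012],[[0.01,0,0],[0,0,0],0.012]]'

```text
clock: 11.2
position: [0.6065, 0.02, 0.1319]
orientation: [1.047, 1.305, -1.046]
wrist_force: [-4.1, 5.0, 2.9]
gripper_width: 0.0171
```

```bash
python3 st.py
```

```text
t 11.2 pos mm [606.52  19.99 131.85] tip z 54.2 F tool(x down,y,z) [-2.87 -2.87 -5.77] torque [ 1.52  1.57 -0.02] jaw 0.0171 tilt [0.01 0.06] plate yaw-frame pos rel hole mm [-53.86   4.53   8.34]
```

Call:
send_rows --series '[[[0.0015,0,0],[0,0,0],0.012],[[0.003,0,0],[0,0,0],0.012],[[0.0045,0,0],[0,0,0],0.012],[[0.006,0,0],[0,0,0],0.012],[[0.0075,0,0],[0,0,0],0.012],[[0.0085,0,0],[0,0,0],0.012],[[0.0085,0,0],[0,0,0],0.012]]'

```text
clock: 12.08
position: [0.6065, 0.0199, 0.1234]
orientation: [1.047, 1.305, -1.046]
wrist_force: [-5.7, 5.4, 4.5]
gripper_width: 0.0173
```

```bash
python3 st.py
```

```text
t 12.07 pos mm [606.47  19.9  123.37] tip z 45.7 F tool(x down,y,z) [-4.47 -4.35 -6.5 ] torque [1.44 1.68 0.05] jaw 0.0173 tilt [0.   0.05] plate yaw-frame pos rel hole mm [-45.37   4.45   8.43]
```

Call:
send_rows --series '[[[0.0015,0,0],[0,0,0],0.012],[[0.003,0,0],[0,0,0],0.012],[[0.0045,0,0],[0,0,0],0.012],[[0.006,0,0],[0,0,0],0.012],[[0.006,0,0],[0,0,0],0.012]]'

```text
clock: 12.7
position: [0.6063, 0.0198, 0.1173]
orientation: [1.047, 1.306, -1.046]
wrist_force: [-6.2, 5.0, 5.3]
gripper_width: 0.0171
```

```bash
python3 st.py
```

```text
t 12.7 pos mm [606.28  19.85 117.32] tip z 39.6 F tool(x down,y,z) [-5.3  -4.99 -6.19] torque [ 1.41  1.92 -0.04] jaw 0.0171 tilt [-0.02  0.04] plate yaw-frame pos rel hole mm [-39.33   4.23   8.45]
```

Call:
send_rows --series '[[[0.0015,0,0],[0,0,0],0.012],[[0.003,0,0],[0,0,0],0.012],[[0.004,0,0],[0,0,0],0.012],[[0.004,0,0],[0,0,0],0.012]]'

```text
clock: 13.2
position: [0.6062, 0.0198, 0.1134]
orientation: [1.047, 1.306, -1.047]
wrist_force: [-7.6, 4.3, 6.0]
gripper_width: 0.0173
```

```bash
python3 st.py
```

```text
t 13.2 pos mm [606.23  19.78 113.38] tip z 35.7 F tool(x down,y,z) [-6.01 -6.5  -5.88] torque [ 1.31  2.1  -0.09] jaw 0.0173 tilt [-0.03  0.04] plate yaw-frame pos rel hole mm [-35.39   4.16   8.51]
```

Call:
send_rows --series '[[[0.001,-0.0008,0],[0,0,0],0.012],[[0.002,-0.001,0],[0,0,0],0.012],[[0.003,-0.001,0],[0,0,0],0.012],[[0.003,-0.001,0],[0,0,0],0.012]]'

```text
clock: 13.7
position: [0.6054, 0.0196, 0.1104]
orientation: [1.047, 1.305, -1.046]
wrist_force: [-6.6, 4.9, 5.3]
gripper_width: 0.0171
```

```bash
python3 st.py
```

```text
t 13.7 pos mm [605.44  19.58 110.43] tip z 32.7 F tool(x down,y,z) [-5.26 -5.37 -6.25] torque [1.31 1.85 0.  ] jaw 0.0171 tilt [-0.    0.03] plate yaw-frame pos rel hole mm [-32.43   3.36   8.53]
```

Call:
send_rows --series '[[[0.001,-0.0008,-0.0004],[0,0,0],0.012],[[0.002,-0.0008,-0.0006],[0,0,0],0.012],[[0.002,-0.0008,-0.0006],[0,0,0],0.012]]'

```text
clock: 14.08
position: [0.6051, 0.0197, 0.1088]
orientation: [1.047, 1.304, -1.046]
wrist_force: [-5.4, 4.1, 6.1]
gripper_width: 0.0177
```

```bash
python3 st.py
```

```text
t 14.07 pos mm [605.13  19.73 108.84] tip z 31.1 F tool(x down,y,z) [-6.14 -4.36 -5.21] torque [ 1.14  1.45 -0.06] jaw 0.0177 tilt [0.07 0.02] plate yaw-frame pos rel hole mm [-30.84   3.13   8.34]
```

Call:
send_rows --series '[[[0.001,-0.0005,-0.0003],[0,0,0],0.012],[[0.002,-0.0006,-0.0005],[0,0,0],0.012],[[0.003,-0.0006,-0.0005],[0,0,0],0.012],[[0.003,-0.0006,-0.0005],[0,0,0],0.012]]'

```text
clock: 14.58
position: [0.6052, 0.0198, 0.1065]
orientation: [1.048, 1.302, -1.045]
wrist_force: [-4.5, 3.3, 9.1]
gripper_width: 0.0176
```

```bash
python3 st.py
```

```text
t 14.57 pos mm [605.17  19.77 106.47] tip z 28.8 F tool(x down,y,z) [-9.09 -3.63 -4.2 ] torque [ 0.83  1.19 -0.02] jaw 0.0176 tilt [ 0.17 -0.  ] plate yaw-frame pos rel hole mm [-28.45   3.23   8.33]
```

Call:
send_rows --series '[[[0.0,-0.0004,-0.0004],[0,0,0],0.012],[[0.001,-0.0006,-0.0006],[0,0,0],0.012],[[0.002,-0.0006,-0.0006],[0,0,0],0.012],[[0.002,-0.0006,-0.0006],[0,0,0],0.012]]'

```text
clock: 15.08
position: [0.6051, 0.0197, 0.1045]
orientation: [1.049, 1.301, -1.045]
wrist_force: [-0.4, 1.9, 6.3]
gripper_width: 0.0176
```

```bash
python3 st.py
```

```text
t 15.07 pos mm [605.14  19.75 104.5 ] tip z 26.8 F tool(x down,y,z) [-6.3   0.06 -1.95] torque [ 0.59  0.3  -0.  ] jaw 0.0176 tilt [ 0.25 -0.02] plate yaw-frame pos rel hole mm [-26.48   3.22   8.36]
```

Call:
send_rows --series '[[[0.001,0,-0.0002],[0,0,0],0.012],[[0.002,0,-0.0003],[0,0,0],0.012],[[0.003,0,-0.0003],[0,0,0],0.012],[[0.004,0,-0.0003],[0,0,0],0.012],[[0.004,0,-0.0003],[0,0,0],0.012]]'

```text
clock: 15.7
position: [0.6053, 0.0198, 0.1007]
orientation: [1.049, 1.3, -1.045]
wrist_force: [-0.9, 1.9, 7.6]
gripper_width: 0.0173
```

```bash
python3 st.py
```

```text
t 15.7 pos mm [605.33  19.81 100.68] tip z 23.0 F tool(x down,y,z) [-7.6  -0.4  -2.04] torque [0.39 0.12 0.  ] jaw 0.0173 tilt [ 0.28 -0.03] plate yaw-frame pos rel hole mm [-22.65   3.42   8.34]
```

Call:
send_rows --series '[[[0.001,0,-0.0002],[0,0,0],0.012],[[0.002,0,-0.0003],[0,0,0],0.012],[[0.003,0,-0.0003],[0,0,0],0.012],[[0.0035,0,-0.0003],[0,0,0],0.012]]'

```text
clock: 16.2
position: [0.6054, 0.0199, 0.0974]
orientation: [1.049, 1.3, -1.045]
wrist_force: [-0.3, 1.4, 7.9]
gripper_width: 0.0175
```

```bash
python3 st.py; python3 - <<'E'
from h import *
f=bot.grab_frame("scene");g=bot.grab_frame("side")
a=cv2.resize(f["color"][190:290,280:380,::-1],(400,400),interpolation=cv2.INTER_CUBIC)
b=cv2.resize(g["color"][120:220,230:330,::-1],(400,400),interpolation=cv2.INTER_CUBIC)
cv2.imwrite("pics/z4.png",np.hstack([a,b]))
E
```

```text
t 16.2 pos mm [605.43  19.88  97.37] tip z 19.7 F tool(x down,y,z) [-7.91  0.08 -1.44] torque [0.26 0.24 0.05] jaw 0.0175 tilt [ 0.3  -0.05] plate yaw-frame pos rel hole mm [-19.34   3.52   8.29]
```

View pics/z4.png

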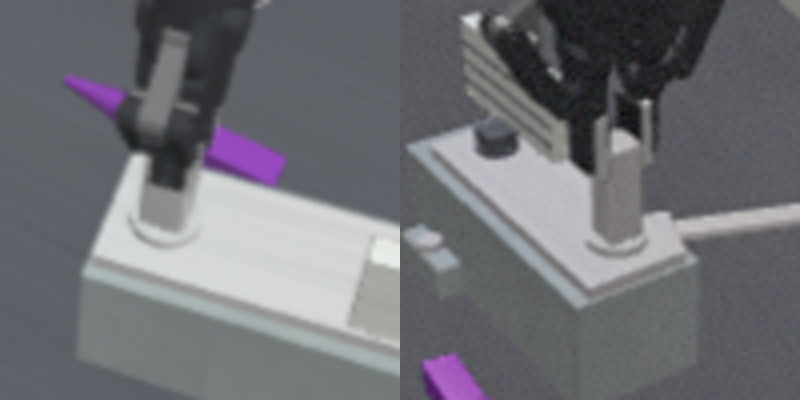

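Call:
send_rows --series '[[[0.0007,0,-0.0002],[0,0,0],0.012],[[0.0014,0,-0.0002],[0,0,0],0.012],[[0.0014,0,-0.0002],[0,0,0],0.012]]'

```text
clock: 16.68
position: [0.6054, 0.02, 0.0959]
orientation: [1.049, 1.299, -1.045]
wrist_force: [-0.8, 0.4, 7.8]
gripper_width: 0.0176
```

```bash
python3 st.py
```

```text
t 16.68 pos mm [605.41  19.98  95.95] tip z 18.2 F tool(x down,y,z) [-7.82 -0.71 -0.51] torque [0.14 0.18 0.06] jaw 0.0176 tilt [ 0.3  -0.06] plate yaw-frame pos rel hole mm [-17.91   3.52   8.19]
```

Call:
send_rows --series '[[[0.0006,0,0],[0,0,0],0.012],[[0.0012,0,0],[0,0,0],0.012],[[0.0012,0,0],[0,0,0],0.012]]'

```text
clock: 17.05
position: [0.6054, 0.02, 0.0947]
orientation: [1.049, 1.299, -1.045]
wrist_force: [-2.1, 0.8, 8.3]
gripper_width: 0.0175
```

```bash
python3 st.py
```

```text
t 17.05 pos mm [605.43  19.98  94.73] tip z 17.0 F tool(x down,y,z) [-8.33 -1.82 -1.19] torque [ 0.14  0.11 -0.04] jaw 0.0175 tilt [ 0.3  -0.06] plate yaw-frame pos rel hole mm [-16.7    3.53   8.19]
```

Call:
send_rows --series '[[[0.0006,0,0],[0,0,0],0.012],[[0.0012,0,0],[0,0,0],0.012],[[0.0015,0,0],[0,0,0],0.012]]'

```text
clock: 17.42
position: [0.6054, 0.0199, 0.0933]
orientation: [1.049, 1.299, -1.045]
wrist_force: [-0.2, 0.3, 8.9]
gripper_width: 0.0175
```

```bash
python3 st.py; python3 - <<'E'
from h import *
for n in("scene","side"):
    f=bot.grab_frame(n);W=cloud(f);p=np.array([.6054,.02])
    r=np.hypot(W[...,0]-p[0],W[...,1]-p[1]);
    for lo,hi in((.0115,.0145),(.018,.026)):
        z=W[...,2][(r>lo)&(r<hi)&(W[...,2]>.07)&(W[...,2]<.1)];print(n,lo,len(z),np.round(np.percentile(z,[10,25,50,75,90]),4))
    a=f["color"][215:275,290:370,::-1] if n=="scene" else f["color"][155:215,250:330,::-1]
    cv2.imwrite(f"pics/z5{n}.png",cv2.resize(a,None,fx=5,fy=5,interpolation=cv2.INTER_CUBIC))
cv2.imwrite("pics/z5.png",np.hstack([cv2.imread(f"pics/z5{n}.png") for n in("scene","side")]))
E
```

```text
t 17.43 pos mm [605.41  19.94  93.26] tip z 15.6 F tool(x down,y,z) [-8.91 -0.08 -0.36] torque [ 0.11  0.21 -0.  ] jaw 0.0175 tilt [ 0.3  -0.06] plate yaw-frame pos rel hole mm [-15.22   3.49   8.22]
scene 0.0115 68 [0.0791 0.0798 0.081  0.0888 0.0954]
scene 0.018 247 [0.0758 0.0764 0.0772 0.0778 0.0784]
side 0.0115 74 [0.0815 0.083  0.0891 0.0948 0.0972]
side 0.018 143 [0.077  0.0777 0.0783 0.0788 0.0795]
```

View pics/z5.png

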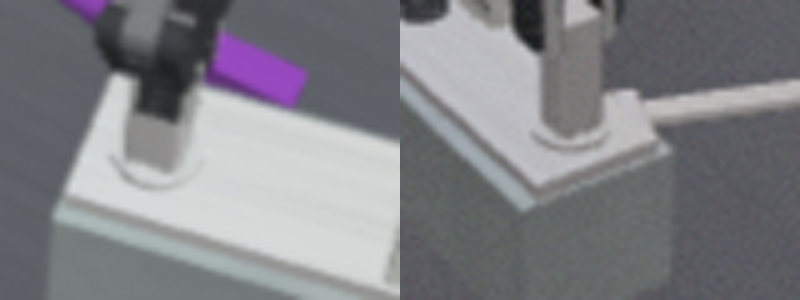

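```bash
python3 - <<'E'
from h import *
f=bot.grab_frame("side");W=cloud(f);r=np.hypot(W[...,0]-.6044,W[...,1]-.0188)
m=(r<.014)&(W[...,2]>.075)
h,e=np.histogram(W[...,2][m],bins=np.arange(.075,.2,.003));print([(round(float(b),3),int(a)) for a,b in zip(h,e)])
a=f["color"][110:200,240:360,::-1];cv2.imwrite("pics/z6.png",cv2.resize(a,None,fx=6,fy=6,interpolation=cv2.INTER_CUBIC))
w=W[150:180,280:300,2]
for r in range(140,196,3): print(r,np.round(W[r,276:300:3,2],3))
E
```

```text
[(0.075, 0), (0.078, 8), (0.081, 20), (0.084, 15), (0.087, 12), (0.09, 12), (0.093, 14), (0.096, 14), (0.099, 19), (0.102, 10), (0.105, 13), (0.108, 15), (0.111, 13), (0.114, 12), (0.117, 9), (0.12, 11), (0.123, 10), (0.126, 13), (0.129, 9), (0.132, 13), (0.135, 39), (0.138, 11), (0.141, 10), (0.144, 10), (0.147, 8), (0.15, 9), (0.153, 13), (0.156, 12), (0.159, 8), (0.162, 7), (0.165, 7), (0.168, 7), (0.171, 2), (0.174, 2), (0.177, 4), (0.18, 5), (0.183, 8), (0.186, 6), (0.189, 2), (0.192, 6), (0.195, 8)]
140 [0.183 0.185 0.181 0.165 0.169 0.174 0.169 0.165]
143 [0.177 0.174 0.002 0.158 0.164 0.168 0.166 0.002]
146 [ 0.172  0.169  0.002  0.153  0.156  0.161  0.    -0.   ]
149 [0.164 0.163 0.001 0.147 0.153 0.153 0.    0.001]
152 [ 0.156  0.155  0.001  0.14   0.146  0.147 -0.001 -0.   ]
155 [0.149 0.149 0.146 0.136 0.139 0.139 0.    0.001]
158 [0.142 0.142 0.14  0.137 0.135 0.134 0.003 0.001]
161 [0.135 0.135 0.133 0.131 0.129 0.126 0.    0.002]
164 [ 0.129  0.127  0.126  0.125  0.122 -0.     0.     0.002]
167 [0.078 0.12  0.12  0.117 0.116 0.002 0.003 0.001]
170 [0.078 0.107 0.112 0.11  0.108 0.001 0.001 0.001]
173 [ 0.079  0.1    0.106  0.103  0.099  0.001  0.01  -0.   ]
176 [0.08  0.092 0.098 0.097 0.094 0.079 0.01  0.009]
179 [0.081 0.087 0.091 0.089 0.087 0.083 0.078 0.081]
182 [0.079 0.083 0.083 0.081 0.082 0.078 0.077 0.079]
185 [0.077 0.079 0.079 0.079 0.079 0.079 0.076 0.074]
188 [0.078 0.077 0.08  0.078 0.076 0.074 0.071 0.069]
191 [0.077 0.078 0.075 0.07  0.07  0.066 0.064 0.061]
194 [0.069 0.07  0.069 0.065 0.062 0.058 0.056 0.052]
```

View pics/z6.png

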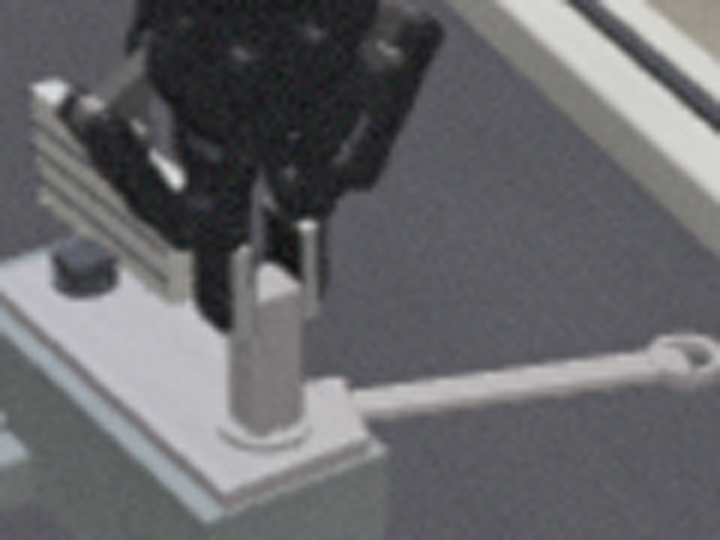

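Call:
send_rows --series '[[[0.0005,0,0],[0,0,0],0.012],[[0.001,0,0],[0,0,0],0.012],[[0.001,0,0],[0,0,0],0.012]]'

```text
clock: 17.95
position: [0.6054, 0.02, 0.0922]
orientation: [1.049, 1.299, -1.045]
wrist_force: [-0.2, 0.8, 7.5]
gripper_width: 0.0177
```

```bash
python3 st.py
```

```text
t 17.95 pos mm [605.39  19.97  92.18] tip z 14.5 F tool(x down,y,z) [-7.46 -0.01 -0.79] torque [0.2  0.14 0.07] jaw 0.0177 tilt [ 0.29 -0.06] plate yaw-frame pos rel hole mm [-14.15   3.48   8.19]
```

```bash
python3 - <<'E'
from h import *
for n in("side","scene"):
    f=bot.grab_frame(n);W=cloud(f)
    if n=="side":
        for r in range(152,170,1): print(r,np.round(W[r,282:296:2,2],3))
        a=f["color"][110:200,240:360,::-1];cv2.imwrite("pics/z7.png",cv2.resize(a,None,fx=6,fy=6,interpolation=cv2.INTER_CUBIC))
    p=np.array([.6065,.021]) if n=="scene" else np.array([.604,.019])
    r=np.hypot(W[...,0]-p[0],W[...,1]-p[1]);m=(r<.0105)&(r>0)&(W[...,2]>.078)&(W[...,2]<.09)
E
```

```text
152 [0.002 0.139 0.141 0.145 0.147 0.146 0.001]
153 [0.002 0.136 0.14  0.143 0.145 0.143 0.001]
154 [0.004 0.135 0.137 0.141 0.143 0.142 0.002]
155 [0.147 0.136 0.135 0.138 0.14  0.14  0.001]
156 [0.143 0.135 0.135 0.137 0.138 0.136 0.003]
157 [0.142 0.137 0.135 0.136 0.137 0.134 0.002]
158 [0.14  0.136 0.136 0.136 0.132 0.133 0.001]
159 [0.138 0.136 0.136 0.135 0.131 0.13  0.001]
160 [0.135 0.135 0.133 0.132 0.129 0.127 0.002]
161 [0.134 0.133 0.131 0.129 0.126 0.126 0.001]
162 [0.13  0.13  0.129 0.126 0.124 0.123 0.002]
163 [0.129 0.128 0.127 0.126   nan 0.    0.   ]
164 [0.127 0.126 0.124 0.122 0.001 0.001 0.001]
165 [0.126 0.124 0.121 0.12  0.002 0.    0.002]
166 [ 0.123  0.122  0.118  0.119  0.001 -0.001  0.001]
167 [0.12  0.119 0.116 0.116 0.001 0.001 0.002]
168 [0.118 0.116 0.114 0.113 0.    0.002 0.   ]
169 [0.115 0.113 0.113 0.111 0.002 0.002 0.003]
```

View pics/z7.png

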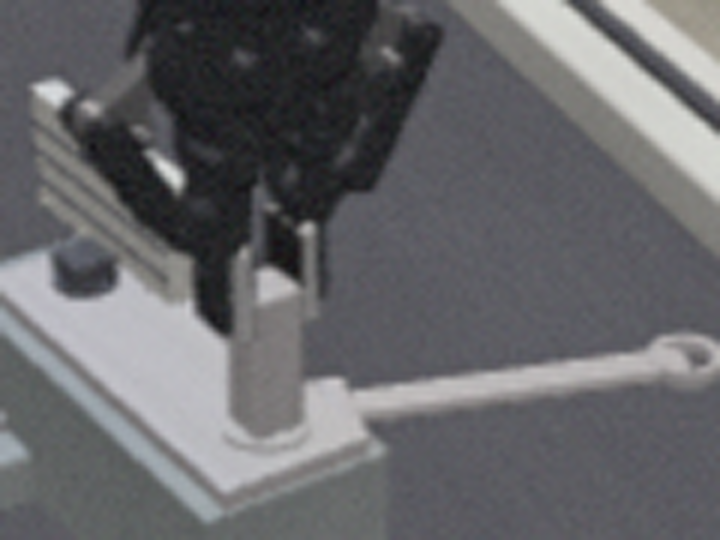

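Call:
send_rows --series '[[[0.0005,0,0],[0,0,0],0.012],[[0.001,0,0],[0,0,0],0.012],[[0.001,0,0],[0,0,0],0.012]]'

```text
clock: 18.42
position: [0.6054, 0.02, 0.0912]
orientation: [1.049, 1.299, -1.045]
wrist_force: [-1.7, 1.0, 7.9]
gripper_width: 0.0174
```

```bash
python3 st.py
```

```text
t 18.43 pos mm [605.43  19.97  91.24] tip z 13.5 F tool(x down,y,z) [-7.92 -1.41 -1.29] torque [ 0.17  0.17 -0.02] jaw 0.0174 tilt [ 0.3  -0.06] plate yaw-frame pos rel hole mm [-13.2    3.51   8.19]
```

```bash
python3 - <<'E'
from h import *
import pickle
L=[]
for n in("side","scene"):
    f=bot.grab_frame(n);W=cloud(f);pickle.dump(f,open(f"d_{n}.pkl","wb"))
    if n=="side":
        w=W[156:160,284:292,2];print(np.round(w,3),np.median(w))
        a=f["color"][110:200,240:360,::-1];cv2.imwrite("pics/z8.png",cv2.resize(a,None,fx=6,fy=6,interpolation=cv2.INTER_CUBIC))
A=cv2.imread("pics/z6.png",0);
for k in(7,8):
    B=cv2.imread(f"pics/z{k}.png",0)
    for nm,(x0,y0,x1,y1) in dict(handle=(225,255,305,440),finger=(205,215,320,300),plate=(60,300,200,420)).items():
        t=A[y0:y1,x0:x1];S=B[y0-20:y1+20,x0-12:x1+12];r=cv2.matchTemplate(S,t,cv2.TM_CCOEFF_NORMED);_,v,_,l=cv2.minMaxLoc(r);print(k,nm,(l[0]-12,l[1]-20),round(v,3))
E
```

```text
[[0.134 0.135 0.134 0.133 0.136 0.139 0.138 0.136]
 [0.135 0.135 0.134 0.135 0.134 0.136 0.136 0.135]
 [0.136 0.134 0.135 0.135 0.135 0.134 0.134 0.132]
 [0.134 0.134 0.135 0.133 0.134 0.133 0.132 0.131]] 0.1344962387261045
7 handle (0, 3) 0.991
7 finger (0, 3) 0.992
7 plate (-1, -1) 0.993
8 handle (0, 6) 0.991
8 finger (0, 6) 0.995
8 plate (-1, -1) 0.993
```

View pics/z8.png

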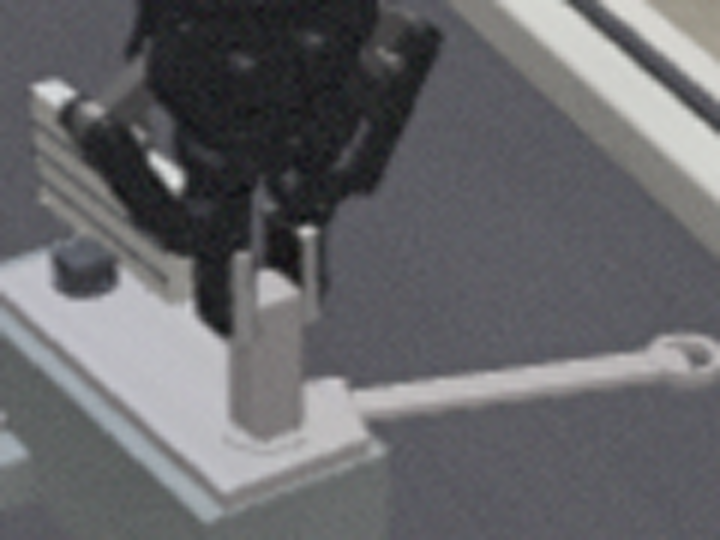

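```bash
python3 - <<'E'
from h import *
import pickle
f=pickle.load(open("d_side.pkl","rb"))
P=np.array([.6054,.02,0])
for z in(.0745,.078,.0795,.083,.138,.1345): print(z,(proj(f,P+[0,0,z])-[240,110])*6)
# compare scene: collar top vs plate
f=pickle.load(open("d_scene.pkl","rb"));W=cloud(f)
a=f["color"][220:265,295:355,::-1];cv2.imwrite("pics/z9.png",cv2.resize(a,None,fx=12,fy=12,interpolation=cv2.INTER_CUBIC))
for z in(.0745,.078,.0795,.083): print(z,(proj(f,P+[0,0,z])-[295,220])*12)
for r in range(236,256,1): print(r,np.round(W[r,306:340:3,2]*1000,0))
E
```

```text
0.0745 [265.03899703 429.50310978]
0.078 [264.91822426 421.20051472]
0.0795 [264.86626062 417.6282439 ]
0.083 [264.74453321 409.26002223]
0.138 [262.73925951 271.40630861]
0.1345 [262.87227954 280.55084828]
0.0745 [319.86468271 317.89534389]
0.078 [321.80229407 303.8260015 ]
0.0795 [322.63750346 297.76139683]
0.083 [324.59764664 283.52844685]
236 [ -1.  -1.  78.  77. 131. 130. 135. 128.  79.  78.  78.  77.]
237 [ -1.  -1.  77.  77. 128. 128. 134. 124.  76.  78.  75.  77.]
238 [ -2.  70.  77.  77. 123. 127. 128. 123.  78.  76.  79.  76.]
239 [  1.  77.  77.  77. 106. 122. 126. 120.  77.  75.  78.  78.]
240 [  1.  77.  77.  98. 103. 106. 108. 119.  76.  77.  77.  77.]
241 [  1.  77.  77.  98. 102. 101. 105. 100.  79.  77.  78.  77.]
242 [ -1.  76.  77.  95.  98. 100. 102.  95.  78.  77.  nan  78.]
243 [-0. 77. 77. 91. 93. 98. 99. 90. 78. 76. 77. 78.]
244 [ 0. 78. 78. 89. 91. 96. 98. 86. 79. 77. 76. 76.]
245 [69. 76. 79. 83. 89. 91. 94. 80. 79. 77. 76. 79.]
246 [77. 77. 76. 81. 86. 87. 92. 78. 78. 76. 77. 76.]
247 [77. 76. 78. 81. 84. 84. 88. 76. 78. 77. 76. 76.]
248 [77. 77. 76. 79. 82. 84. 85. 78. 78. 77. 77. 78.]
249 [79. 78. 77. 79. 77. 81. 84. 78. 77. 78. 77. 77.]
250 [76. 76. 78. 79. 79. 78. 79. 78. 78. 78. 77. 77.]
251 [76. 77. 77. 77. 77. 78. 78. 78. 76. 75. 76. 78.]
252 [76. 79. 75. 78. 78. 77. 77. 79. 77. 76. 76. 77.]
253 [76. 78. 77. 78. 77. 77. 76. 79. 77. 77. 76. 77.]
254 [77. 78. 77. 78. nan 77. 77. 77. 77. 76. 77. 78.]
255 [75. 75. 77. 78. 77. 78. 76. 76. 78. 76. 78. 77.]
```

View pics/z9.png

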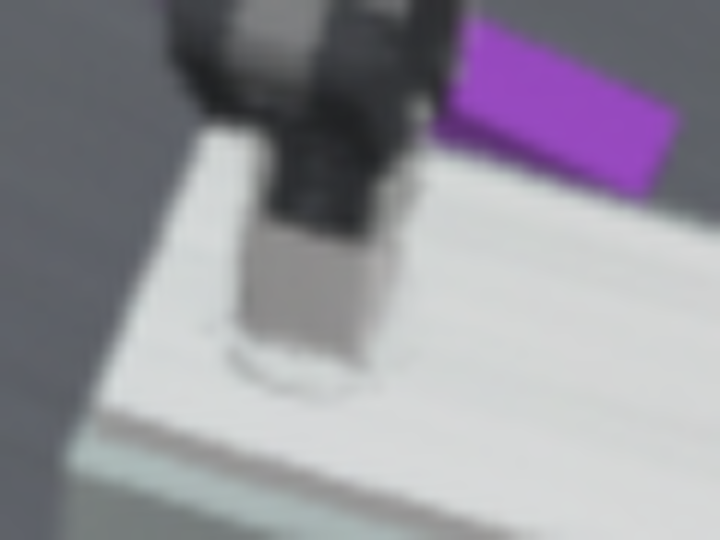

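The collar is on the bracket; if anything it reads 1-3 mm past first contact. The holes now sit on the drift's cylinder, and lateral forces are under 2 N. I draw the drift straight up.

Call:
send_rows --series '[[[-0.003,0,0],[0,0,0],0.012],[[-0.008,0,0],[0,0,0],0.012],[[-0.016,0,0],[0,0,0],0.012],[[-0.026,0,0],[0,0,0],0.012],[[-0.04,0,0],[0,0,0],0.012],[[-0.06,0,0],[0,0,0],0.012],[[-0.085,0,0],[0,0,0],0.012],[[-0.105,0,0],[0,0,0],0.012],[[-0.105,0,0],[0,0,0],0.012]]'

```text
clock: 19.65
position: [0.6041, 0.0207, 0.196]
orientation: [1.048, 1.302, -1.045]
wrist_force: [0.3, 0.3, -4.0]
gripper_width: 0.017
```

```bash
python3 st.py; python3 - <<'E'
from h import *
for n,b in(("side",(240,120,340,220)),("scene",(280,190,380,290)),("wrist",(226,154,326,254))):
    f=bot.grab_frame(n);save(f,n+"3")
    a=f["color"][b[1]:b[3],b[0]:b[2],::-1];cv2.imwrite(f"pics/{n}3z.png",cv2.resize(a,(266,266),interpolation=cv2.INTER_CUBIC))
    s=bot.read_state();print(n,proj(f,s["position"]-[0,0,.0777]),proj(f,[*s["position"][:2],.078]))
cv2.imwrite("pics/z10.png",np.hstack([cv2.imread(f"pics/{n}3z.png") for n in("side","scene","wrist")]))
print(delta([.5662,-.191,.195],-1.4))
E
```

```text
t 19.65 pos mm [604.13  20.68 196.04] tip z 118.3 F tool(x down,y,z) [ 4.02  0.31 -0.27] torque [ 0.01 -0.02 -0.06] jaw 0.017 tilt [ 0.19 -0.01] plate yaw-frame pos rel hole mm [-118.03    2.71    7.31]
side [282.91007153 164.43899792] [283.17144224 180.28222833]
scene [324.56217326 231.12173113] [322.69550327 244.42599608]
wrist [277.759582   212.29987999] [277.79254004 198.96172021]
(array([-0.0019, -0.0813,  0.1985]), array([1.389e+01, 1.000e-02, 8.000e-02]))
```

View pics/z10.png

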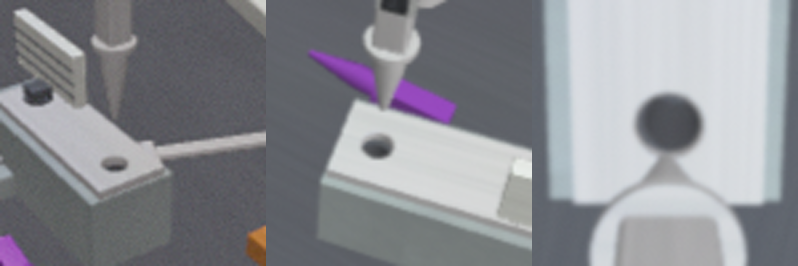

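Wrist view: the plate hole is now uniformly dark, so the holes are in line. I carry the drift back to its hole.

Call:
send_rows --series '[[[-0.002,-0.0813,0.1987],[13.9,0,0],0.012],[[-0.002,-0.0813,0.1987],[13.9,0,0],0.012],[[-0.002,-0.0813,0.1987],[13.9,0,0],0.012],[[-0.002,-0.0813,0.1987],[13.9,0,0],0.012],[[-0.002,-0.0813,0.1987],[13.9,0,0],0.012],[[-0.002,-0.0813,0.1987],[13.9,0,0],0.012],[[-0.002,-0.0813,0.1987],[13.9,0,0],0.012],[[-0.002,-0.0813,0.1987],[13.9,0,0],0.012]]'

```text
clock: 20.8
position: [0.567, -0.19, 0.1958]
orientation: [1.226, 1.198, -1.226]
wrist_force: [0.3, -1.3, -3.4]
gripper_width: 0.0171
```

```bash
python3 st.py; python3 - <<'E'
from h import *
f=bot.grab_frame("side");a=f["color"][190:310,250:410,::-1];cv2.imwrite("pics/z11.png",cv2.resize(a,None,fx=5,fy=5,interpolation=cv2.INTER_CUBIC))
print(delta([.5664,-.1908,.195],-1.4))
E
```

```text
t 20.8 pos mm [ 566.96 -190.05  195.83] tip z 118.1 F tool(x down,y,z) [3.43 0.29 1.3 ] torque [0.04 0.02 0.01] jaw 0.0171 tilt [-0.    0.01] plate yaw-frame pos rel hole mm [-117.87  -28.33  217.94]
(array([ 0.0009, -0.0005,  0.0005]), array([ 0.06, -0.  ,  0.  ]))
```

View pics/z11.png

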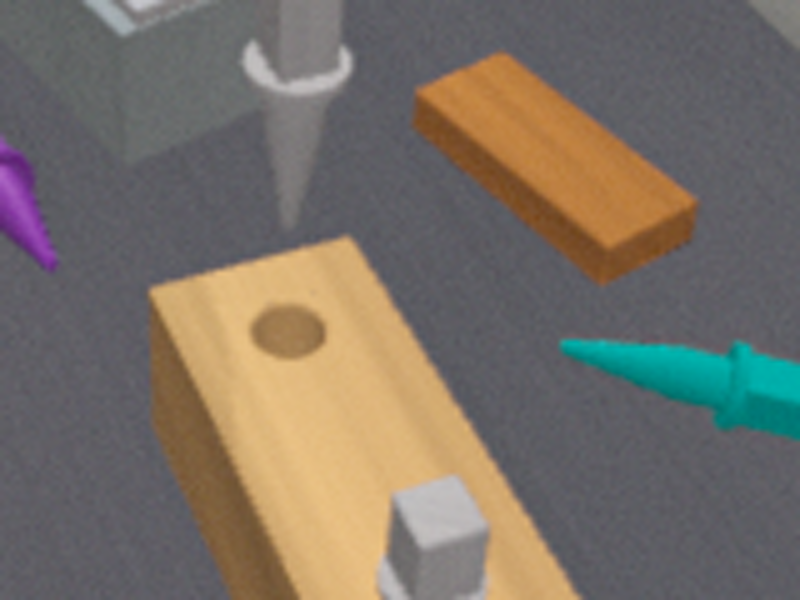

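Call:
send_rows --series '[[[0.01,-0.0005,0.0006],[0,0,0],0.012],[[0.025,-0.0005,0.0006],[0,0,0],0.012],[[0.045,-0.0005,0.0006],[0,0,0],0.012],[[0.065,-0.0005,0.0006],[0,0,0],0.012],[[0.083,-0.0005,0.0006],[0,0,0],0.012],[[0.095,-0.0005,0.0006],[0,0,0],0.012],[[0.102,-0.0005,0.0006],[0,0,0],0.012],[[0.105,-0.0005,0.0006],[0,0,0],0.012]]'

```text
clock: 21.85
position: [0.5664, -0.1917, 0.0908]
orientation: [1.227, 1.197, -1.227]
wrist_force: [-0.8, 0.7, -4.2]
gripper_width: 0.0173
```

```bash
python3 st.py
```

```text
t 21.85 pos mm [ 566.37 -191.67   90.81] tip z 13.1 F tool(x down,y,z) [ 4.23 -0.79 -0.66] torque [ 0.05  0.02 -0.01] jaw 0.0173 tilt [ 0.01 -0.01] plate yaw-frame pos rel hole mm [-12.79 -28.53 219.64]
```

Call:
send_rows --series '[[[0.001,0,0],[0,0,0],0.012],[[0.002,0,0],[0,0,0],0.012],[[0.003,0,0],[0,0,0],0.012],[[0.0035,0,0],[0,0,0],0.012]]'

```text
clock: 22.35
position: [0.5664, -0.1917, 0.0879]
orientation: [1.227, 1.197, -1.227]
wrist_force: [-2.2, -0.6, 2.1]
gripper_width: 0.0173
```

```bash
python3 st.py
```

```text
t 22.35 pos mm [ 566.4  -191.72   87.87] tip z 10.2 F tool(x down,y,z) [-2.15 -2.22  0.7 ] torque [0.06 0.45 0.01] jaw 0.0173 tilt [ 0.02 -0.02] plate yaw-frame pos rel hole mm [ -9.81 -28.49 219.7 ]
```

Call:
send_rows --series '[[[-0.0003,0,0],[0,0,0],0.03],[[-0.0003,0,0],[0,0,0],0.06],[[-0.0003,0,0],[0,0,0],0.06],[[-0.0003,0,0],[0,0,0],0.06],[[-0.03,0,0],[0,0,0],0.06],[[-0.07,0,0],[0,0,0],0.06],[[-0.1,0,0],[0,0,0],0.06]]'

```text
clock: 23.22
position: [0.5666, -0.1917, 0.1892]
orientation: [1.227, 1.196, -1.227]
wrist_force: [-0.5, 0.7, -0.8]
gripper_width: 0.0602
```

```bash
python3 st.py; python3 - <<'E'
from h import *
f=bot.grab_frame("side");save(f,"s4")
W=cloud(f);w=W[215:270,290:330].reshape(-1,3);w=w[(w[:,2]>.12)&(w[:,2]<.15)];print("drift top",np.percentile(w[:,2],[50,95]),w.mean(0))
w=W[283:318,322:354].reshape(-1,3);w=w[(w[:,2]>.098)&(w[:,2]<.12)];print("bolt top",np.percentile(w[:,2],[50,95]),w.mean(0))
f=bot.grab_frame("wrist");save(f,"w4");W=cloud(f)
for lo,hi in((.126,.135),(.099,.108)):
    m=(W[...,2]>lo)&(W[...,2]<hi); n,l,st,c=cv2.connectedComponentsWithStats(m.astype(np.uint8))
    for i in range(1,n):
        if st[i,4]>150:
            w=W[l==i];print(st[i],w.mean(0),cv2.minAreaRect(w[:,:2].astype(np.float32)*1000))
print(delta([.5635,-.302,.14],-1.4))
E
```

```text
t 23.23 pos mm [ 566.56 -191.66  189.19] tip z 111.5 F tool(x down,y,z) [ 0.78 -0.53 -0.72] torque [-0.04 -0.04  0.01] jaw 0.0602 tilt [ 0.07 -0.03] plate yaw-frame pos rel hole mm [-111.13  -28.23  219.67]
drift top [0.13010525 0.13172296] [ 0.56253259 -0.19693746  0.12842026]
bolt top [0.10449196 0.10613317] [ 0.56042589 -0.30482976  0.10399171]
[259 206  30  28 802] [ 0.56491819 -0.19282051  0.12924537] ((565.0779418945312, -193.34024047851562), (19.613208770751953, 19.76649284362793), 87.63067626953125)
[262 320  26  25 630] [ 0.56283942 -0.30137025  0.10306698] ((562.8583374023438, -302.5722351074219), (22.707744598388672, 21.37762451171875), 88.04829406738281)
(array([ 0.0514, -0.0021,  0.1101]), array([-0.01,  0.11, -0.32]))
```

View pics/s4.png

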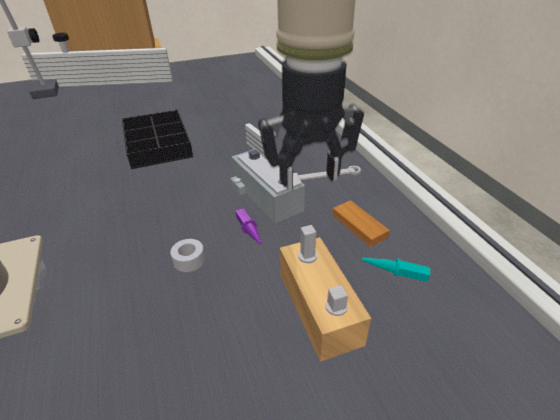

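View pics/w4.png

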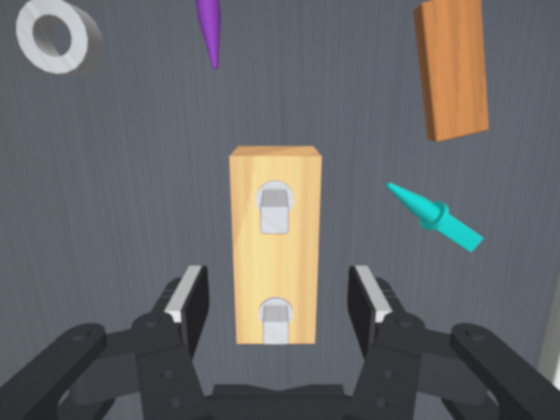

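The drift stands upright in its hole again. I go to the bolt.

Call:
send_rows --series '[[[0,-0.001,0.055],[0,0,0],0.06],[[0,-0.0018,0.11],[0,0,0],0.06],[[0.03,-0.0018,0.11],[0,0,0],0.06],[[0.06,-0.0018,0.11],[0,0,0],0.06],[[0.06,-0.0018,0.11],[0,0,0],0.06]]'

```text
clock: 23.95
position: [0.56, -0.3009, 0.1245]
orientation: [1.227, 1.203, -1.23]
wrist_force: [0.4, -0.9, 0.3]
gripper_width: 0.06
```

```bash
python3 st.py; python3 - <<'E'
from h import *
print(delta([.564,-.302,.078],-1.4))
E
```

```text
t 23.95 pos mm [ 560.01 -300.92  124.53] tip z 46.8 F tool(x down,y,z) [-0.27  0.44  0.93] torque [ 0.    0.03 -0.  ] jaw 0.06 tilt [-0.26  0.14] plate yaw-frame pos rel hole mm [-47.14 -32.43 328.9 ]
(array([0.0465, 0.0042, 0.0011]), array([-0.01, -0.13,  0.26]))
```

Call:
send_rows --series '[[[0.01,0,0],[0,0,0],0.06],[[0.01,0,0],[0,0,0],0.06],[[0.01,0,0],[0,0,0],0.06]]'

```text
clock: 24.32
position: [0.5621, -0.3017, 0.1182]
orientation: [1.227, 1.196, -1.227]
wrist_force: [-0.2, 0.5, 0.3]
gripper_width: 0.0599
```

```bash
python3 st.py; python3 - <<'E'
from h import *
print(delta([.564,-.302,.0785],-1.4))
E
```

```text
t 24.32 pos mm [ 562.14 -301.67  118.22] tip z 40.5 F tool(x down,y,z) [-0.27 -0.23 -0.54] torque [ 0.01 -0.01  0.01] jaw 0.0599 tilt [ 0.06 -0.04] plate yaw-frame pos rel hole mm [-40.05 -30.06 329.73]
(array([0.0397, 0.0018, 0.0003]), array([-0.  ,  0.04, -0.06]))
```

Call:
send_rows --series '[[[0.02,0.0015,0.0003],[0,0,0],0.06],[[0.035,0.0015,0.0003],[0,0,0],0.06],[[0.04,0.0015,0.0003],[0,0,0],0.06],[[0.04,0.0015,0.0003],[0,0,0],0.06],[[0.04,0.0015,0.0003],[0,0,0],0.014],[[0.04,0.0015,0.0003],[0,0,0],0.014],[[0.04,0.0015,0.0003],[0,0,0],0.014],[[0.04,0.0015,0.0003],[0,0,0],0.014],[[0.04,0.0015,0.0003],[0,0,0],0.014],[[0.04,0.0015,0.0003],[0,0,0],0.014]]' --grip_force 80

```text
clock: 25.58
position: [0.5637, -0.3021, 0.0784]
orientation: [1.227, 1.196, -1.227]
wrist_force: [-1.3, 0.4, 5.4]
gripper_width: 0.0163
```

```bash
python3 st.py
```

```text
t 25.57 pos mm [ 563.68 -302.09   78.42] tip z 0.7 F tool(x down,y,z) [-5.45 -1.28 -0.32] torque [ 0.15  0.3  -0.02] jaw 0.0163 tilt [ 0.07 -0.04] plate yaw-frame pos rel hole mm [-2.100e-01 -2.849e+01  3.301e+02]
```

```bash
python3 - <<'E'
from h import *
f=bot.grab_frame("side");a=f["color"][230:340,270:400,::-1];A=cv2.resize(a,(470,400),interpolation=cv2.INTER_CUBIC)
f=bot.grab_frame("scene");a=f["color"][120:220,150:250,::-1];B=cv2.resize(a,(330,400),interpolation=cv2.INTER_CUBIC)
cv2.imwrite("pics/z12.png",np.hstack([A,B]))
E
```

```text
(no output)
```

View pics/z12.png

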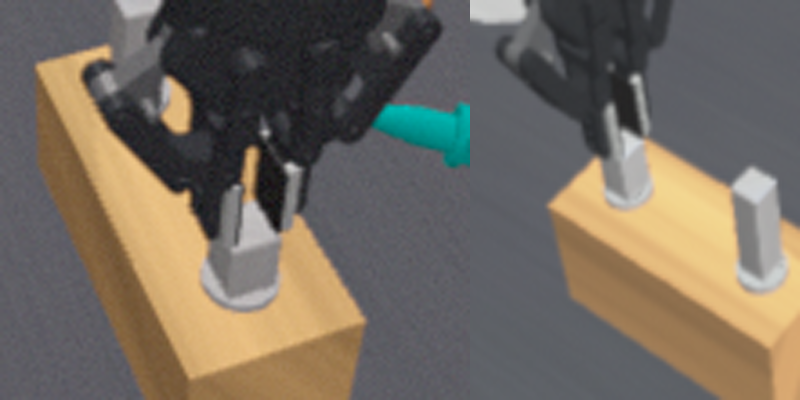

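The pads hold only the upper 13 mm of the head. I regrip 7 mm lower for a firmer hold.

Call:
send_rows --series '[[[0,0,0],[0,0,0],0.045],[[0,0,0],[0,0,0],0.045],[[0.004,0,0],[0,0,0],0.045],[[0.007,0,0],[0,0,0],0.045],[[0.007,0,0],[0,0,0],0.014],[[0.007,0,0],[0,0,0],0.014],[[0.007,0,0],[0,0,0],0.014],[[0.007,0,0],[0,0,0],0.014],[[0.007,0,0],[0,0,0],0.014]]' --grip_force 80

```text
clock: 26.8
position: [0.5634, -0.3019, 0.0706]
orientation: [1.227, 1.197, -1.227]
wrist_force: [1.3, 0.3, 1.6]
gripper_width: 0.0194
```

```bash
python3 st.py; python3 - <<'E'
from h import *
f=bot.grab_frame("side");a=f["color"][230:340,270:400,::-1];A=cv2.resize(a,(470,400),interpolation=cv2.INTER_CUBIC)
f=bot.grab_frame("scene");a=f["color"][120:220,150:250,::-1];B=cv2.resize(a,(330,400),interpolation=cv2.INTER_CUBIC)
cv2.imwrite("pics/z13.png",np.hstack([A,B]))
E
```

```text
t 26.8 pos mm [ 563.41 -301.9    70.58] tip z -7.1 F tool(x down,y,z) [-1.64  1.28 -0.32] torque [ 0.02 -0.18 -0.  ] jaw 0.0194 tilt [ 0.03 -0.01] plate yaw-frame pos rel hole mm [  7.45 -28.79 329.91]
```

View pics/z13.png

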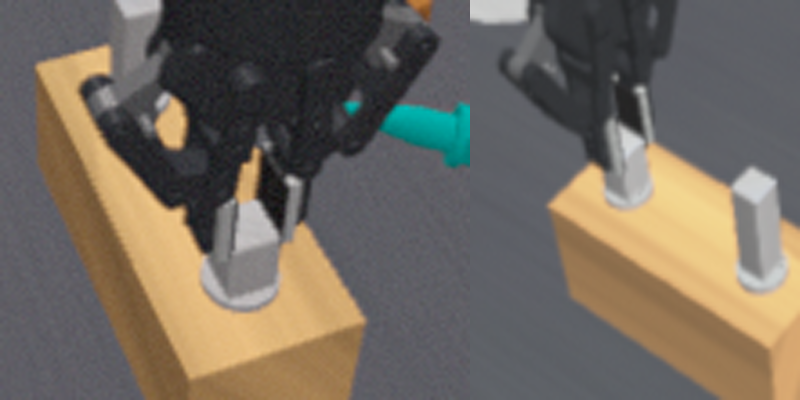

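Call:
send_rows --series '[[[-0.02,0,0],[0,0,0],0.014],[[-0.06,0,0],[0,0,0],0.014],[[-0.1,0,0],[0,0,0],0.014],[[-0.13,0,0],[0,0,0],0.014],[[-0.13,0,0],[0,0,0],0.014]]'

```text
clock: 27.52
position: [0.5644, -0.3023, 0.2039]
orientation: [1.228, 1.192, -1.225]
wrist_force: [1.1, 0.2, -3.9]
gripper_width: 0.0193
```

```bash
python3 st.py; python3 - <<'E'
from h import *
print(delta([.605,.0200,.165],12.4))
E
```

```text
t 27.52 pos mm [ 564.36 -302.33  203.95] tip z 126.2 F tool(x down,y,z) [ 3.87  1.1  -0.23] torque [ 0.05 -0.02 -0.01] jaw 0.0193 tilt [ 0.25 -0.14] plate yaw-frame pos rel hole mm [-125.28  -27.24  330.62]
(array([ 0.0383,  0.0325, -0.3233]), array([-13.82,   0.16,  -0.23]))
```

Call:
send_rows --series '[[[0,0.033,-0.323],[-13.8,0,0],0.014],[[0,0.033,-0.323],[-13.8,0,0],0.014],[[0,0.033,-0.323],[-13.8,0,0],0.014],[[0,0.033,-0.323],[-13.8,0,0],0.014],[[0,0.033,-0.323],[-13.8,0,0],0.014],[[0,0.033,-0.323],[-13.8,0,0],0.014],[[0,0.033,-0.323],[-13.8,0,0],0.014],[[0.02,0.033,-0.323],[-13.8,0,0],0.014],[[0.05,0.033,-0.323],[-13.8,0,0],0.014],[[0.05,0.033,-0.323],[-13.8,0,0],0.014],[[0.05,0.033,-0.323],[-13.8,0,0],0.014]]'

```text
clock: 28.9
position: [0.6043, 0.0191, 0.1507]
orientation: [1.049, 1.303, -1.05]
wrist_force: [0.0, -0.2, -2.8]
gripper_width: 0.0192
```

```bash
python3 st.py; python3 - <<'E'
from h import *
s=bot.read_state();p=s["position"]
for n,b in(("side",(240,120,340,220)),("scene",(280,190,380,290)),("wrist",(226,154,326,254))):
    f=bot.grab_frame(n);save(f,n+"5")
    a=f["color"][b[1]:b[3],b[0]:b[2],::-1];cv2.imwrite(f"pics/{n}5z.png",cv2.resize(a,(400,400) if n!="wrist" else (400,400),interpolation=cv2.INTER_CUBIC))
    q=np.array(b[:2]);print(n,"tip",(proj(f,p-[0,0,.0466])-q)*4,"hole@tcp",(proj(f,[*p[:2],.078])-q)*4)
cv2.imwrite("pics/z14.png",np.hstack([cv2.imread(f"pics/{n}5z.png") for n in("side","scene")]))
E
```

```text
t 28.9 pos mm [604.34  19.15 150.71] tip z 73.0 F tool(x down,y,z) [2.81 0.01 0.17] torque [ 0.07 -0.06  0.02] jaw 0.0192 tilt [ 0.01 -0.01] plate yaw-frame pos rel hole mm [-72.71   2.24   8.74]
side tip [174.65470044 199.78450253] hole@tcp [175.29805494 242.08778679]
scene tip [171.70368106 182.49583535] hole@tcp [166.73796622 218.75061835]
wrist tip [204.30075604 293.25528869] hole@tcp [204.36637711 243.95639623]
```

View pics/z14.png

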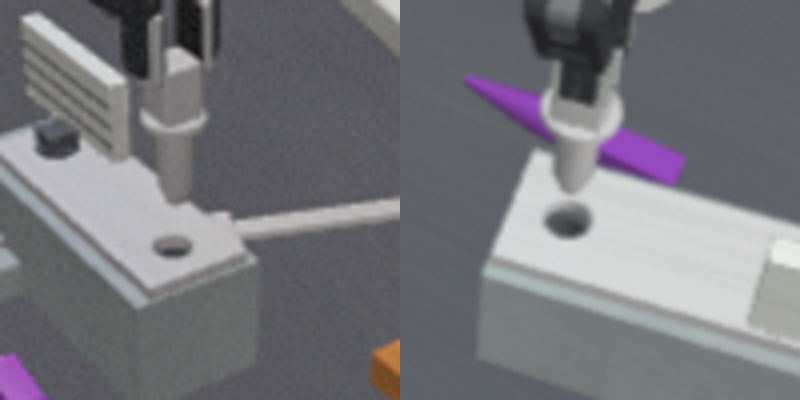

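```bash
python3 - <<'E'
from h import *
import pickle
P0=np.array([.60434,.01915,.078])
J=[];d=[]
for n,dd in(("scene",(1.3,1.3)),("side",(-2.3,4))):
    f=pickle.load(open(n+"2.pkl","rb"));p=proj(f,P0)
    J.append(np.stack([(proj(f,P0+[.001,0,0])-p),(proj(f,P0+[0,.001,0])-p)],1));d.append(np.array(dd)/4)
print([np.linalg.solve(a,b) for a,b in zip(J,d)],np.linalg.lstsq(np.vstack(J),np.hstack(d),rcond=None)[0])
print(delta([.6050,.0193,.15],12.4))
E
```

```text
[array([0.30373549, 0.81493793]), array([-2.43469906, -2.99606557])] [-0.71780834  0.06465794]
(array([0.0015, 0.0001, 0.0007]), array([-0.04,  0.03, -0.09]))
```

Call:
send_rows --series '[[[0.01,0.0004,-0.0002],[0,0,0],0.014],[[0.018,0.0004,-0.0002],[0,0,0],0.014],[[0.023,0.0004,-0.0002],[0,0,0],0.014],[[0.027,0.0004,-0.0002],[0,0,0],0.014],[[0.029,0.0004,-0.0002],[0,0,0],0.014],[[0.031,0.0004,-0.0002],[0,0,0],0.014],[[0.031,0.0004,-0.0002],[0,0,0],0.014]]'

```text
clock: 29.92
position: [0.6045, 0.0204, 0.1194]
orientation: [1.048, 1.304, -1.048]
wrist_force: [0.0, -0.4, -2.4]
gripper_width: 0.0193
```

```bash
sed -i 's/"tip z".*"F tool/"F tool/' st.py; python3 st.py
```

```text
t 29.93 pos mm [604.5   20.45 119.38] F tool(x down,y,z) [ 2.44 -0.04  0.37] torque [-0.01 -0.01  0.06] jaw 0.0193 tilt [-0. -0.] plate yaw-frame pos rel hole mm [-41.38   2.65   7.5 ]
```

Call:
send_rows --series '[[[0.0015,0.0004,0.0004],[0,0,0],0.014],[[0.003,0.0004,0.0004],[0,0,0],0.014],[[0.0045,0.0004,0.0004],[0,0,0],0.014],[[0.006,0.0004,0.0004],[0,0,0],0.014],[[0.007,0.0004,0.0004],[0,0,0],0.014]]'

```text
clock: 30.55
position: [0.6049, 0.02, 0.1124]
orientation: [1.048, 1.304, -1.049]
wrist_force: [-1.4, -1.5, -0.5]
gripper_width: 0.0195
```

```bash
python3 st.py
```

```text
t 30.55 pos mm [604.93  20.01 112.43] F tool(x down,y,z) [ 0.51 -1.71  1.11] torque [-0.27  0.43  0.02] jaw 0.0195 tilt [-0.01 -0.02] plate yaw-frame pos rel hole mm [-34.42   2.97   8.03]
```

Light contact only (about 2 N). I continue.

Call:
send_rows --series '[[[0.0015,-0.0002,0],[0,0,0],0.014],[[0.003,-0.0002,0],[0,0,0],0.014],[[0.0045,-0.0002,0],[0,0,0],0.014],[[0.006,-0.0002,0],[0,0,0],0.014],[[0.0075,-0.0002,0],[0,0,0],0.014],[[0.009,-0.0002,0],[0,0,0],0.014]]'

```text
clock: 31.3
position: [0.6047, 0.02, 0.1033]
orientation: [1.048, 1.304, -1.049]
wrist_force: [-4.0, -2.3, 0.2]
gripper_width: 0.0197
```

```bash
python3 st.py
```

```text
t 31.3 pos mm [604.72  20.01 103.34] F tool(x down,y,z) [-0.16 -4.38  1.35] torque [-0.48  0.86  0.  ] jaw 0.0197 tilt [-0.01 -0.01] plate yaw-frame pos rel hole mm [-25.34   2.78   7.97]
```

Call:
send_rows --series '[[[0.0,-0.0006,0.0002],[0,0,0],0.014],[[0.002,-0.0008,0.0002],[0,0,0],0.014],[[0.004,-0.0008,0.0002],[0,0,0],0.014],[[0.006,-0.0008,0.0002],[0,0,0],0.014],[[0.008,-0.0008,0.0002],[0,0,0],0.014]]'

```text
clock: 31.92
position: [0.6042, 0.0197, 0.0953]
orientation: [1.049, 1.304, -1.048]
wrist_force: [-1.9, -1.9, -1.4]
gripper_width: 0.019
```

```bash
python3 st.py
```

```text
t 31.93 pos mm [604.15  19.74  95.28] F tool(x down,y,z) [ 1.44 -2.29  1.43] torque [-0.36  0.39  0.02] jaw 0.019 tilt [ 0.01 -0.  ] plate yaw-frame pos rel hole mm [-17.28   2.17   8.11]
```

Call:
send_rows --series '[[[0.002,-0.0003,0.0002],[0,0,0],0.014],[[0.004,-0.0003,0.0003],[0,0,0],0.014],[[0.006,-0.0003,0.0003],[0,0,0],0.014],[[0.008,-0.0003,0.0003],[0,0,0],0.014],[[0.01,-0.0003,0.0003],[0,0,0],0.014],[[0.012,-0.0003,0.0003],[0,0,0],0.014]]'

```text
clock: 32.67
position: [0.6039, 0.0194, 0.0833]
orientation: [1.049, 1.304, -1.048]
wrist_force: [-1.3, -0.7, -1.3]
gripper_width: 0.0196
```

```bash
python3 st.py
```

```text
t 32.67 pos mm [603.93  19.42  83.33] F tool(x down,y,z) [ 1.28 -1.4   0.45] torque [-0.16  0.08 -0.02] jaw 0.0196 tilt [ 0.02 -0.  ] plate yaw-frame pos rel hole mm [-5.33  1.88  8.38]
```

Call:
send_rows --series '[[[0.001,0,0],[0,0,0],0.014],[[0.002,0,0],[0,0,0],0.014],[[0.003,0,0],[0,0,0],0.014],[[0.004,0,0],[0,0,0],0.014]]'

```text
clock: 33.17
position: [0.6039, 0.0194, 0.0794]
orientation: [1.048, 1.304, -1.048]
wrist_force: [0.8, -0.5, -1.1]
gripper_width: 0.0197
```

```bash
python3 st.py
```

```text
t 33.17 pos mm [603.89  19.39  79.37] F tool(x down,y,z) [1.06 0.69 0.67] torque [-0.22 -0.04  0.01] jaw 0.0197 tilt [ 0.01 -0.  ] plate yaw-frame pos rel hole mm [-1.37  1.83  8.4 ]
```

Call:
send_rows --series '[[[0.0007,0,0],[0,0,0],0.014],[[0.0014,0,0],[0,0,0],0.014],[[0.0014,0,0],[0,0,0],0.014]]'

```text
clock: 33.55
position: [0.6039, 0.0194, 0.078]
orientation: [1.048, 1.304, -1.048]
wrist_force: [0.8, -0.9, -2.1]
gripper_width: 0.0191
```

```bash
python3 st.py; python3 - <<'E'
from h import *
f=bot.grab_frame("scene");a=f["color"][215:265,290:350,::-1];A=cv2.resize(a,(400,333),interpolation=cv2.INTER_CUBIC)
W=cloud(f)
for r in range(240,256,1): print(r,np.round(W[r,306:340:3,2]*1000,0))
f=bot.grab_frame("side");a=f["color"][150:200,250:310,::-1];B=cv2.resize(a,(400,333),interpolation=cv2.INTER_CUBIC)
cv2.imwrite("pics/z15.png",np.hstack([A,B]))
E
```

```text
t 33.55 pos mm [603.87  19.38  77.97] F tool(x down,y,z) [2.09 0.62 1.09] torque [-0.17 -0.09 -0.06] jaw 0.0191 tilt [ 0.01 -0.  ] plate yaw-frame pos rel hole mm [0.03 1.81 8.4 ]
240 [  1.  78.  77. 109. 119. 122. 125. 117.  77.  77.  78.  78.]
241 [ -0.  76.  78.  97. 117. 117. 121. 114.  82.  78.  79.  77.]
242 [  2.  79.  77.  94. 115. 116. 119. 113.  81.  78.  76.  76.]
243 [ -0.  76.  76.  92.  95. 113. 116. 108.  82.  77.  77.  77.]
244 [  1.  77.  76.  88.  91.  93. 112. 106.  81.  76.  76.  76.]
245 [69. 77. 76. 87. 90. 92. 94. 94. 80. 76. 78. 78.]
246 [78. 77. 75. 82. 87. 89. 91. 90. 82. 77. 77. 79.]
247 [77. 78. 78. 81. 84. 87. 88. 83. 80. 75. 78. 76.]
248 [76. 76. 77. 80. 79. 81. 85. 82. 79. 78. nan 78.]
249 [78. 76. 78. 78. 80. 82. 82. 82. 79. 77. 77. 75.]
250 [77. 77. 77. 77. 81. 81. 83. 82. 78. 77. 77. 78.]
251 [77. 77. 78. 77. 78. 81. 81. 80. 76. 78. 77. 77.]
252 [78. 75. 77. 76. 76. 80. 79. 78. 77. 78. 78. 76.]
253 [77. 76. 78. 77. 78. 76. 79. 79. 77. 76. 77. 76.]
254 [79. 78. 77. 77. 78. 77. 76. 76. 77. 77. 77. 77.]
255 [75. 78. 75. 77. 78. 76. 77. 77. 77. 78. 78. 75.]
```

View pics/z15.png

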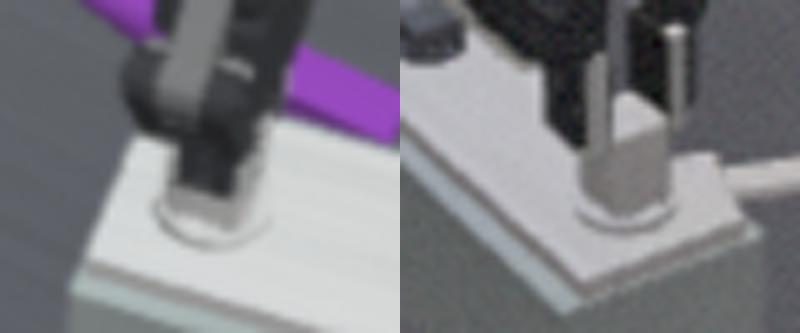

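Call:
send_rows --series '[[[0.0005,0,0],[0,0,0],0.014],[[0.001,0,0],[0,0,0],0.014],[[0.001,0,0],[0,0,0],0.014]]'

```text
clock: 34.02
position: [0.6038, 0.0194, 0.077]
orientation: [1.048, 1.304, -1.048]
wrist_force: [1.7, -1.0, -2.0]
gripper_width: 0.0196
```

```bash
python3 st.py
```

```text
t 34.02 pos mm [603.83  19.36  76.97] F tool(x down,y,z) [1.98 1.47 1.34] torque [-0.16 -0.17 -0.03] jaw 0.0196 tilt [ 0.   -0.01] plate yaw-frame pos rel hole mm [1.03 1.77 8.42]
```

```bash
cat > fl.py <<'E'
from h import *
for n,c in(("scene",(.6050,.0205)),("side",(.6020,.0185))):
    f=bot.grab_frame(n);W=cloud(f);w=W.reshape(-1,3);r=np.hypot(w[:,0]-c[0],w[:,1]-c[1])
    g=w[(r>.0125)&(r<.0155)&(w[:,2]>.07)&(w[:,2]<.087),2];p=w[(r>.021)&(r<.027)&(w[:,2]>.073)&(w[:,2]<.083),2]
    h,e=np.histogram(g,bins=np.arange(.074,.087,.001));print(n,"flange hist",h.tolist(),"med",round(float(np.median(g)),4),"plate",round(float(np.median(p)),4))
    a=f["color"][215:265,290:350,::-1] if n=="scene" else f["color"][150:200,250:310,::-1]
    cv2.imwrite(f"pics/fl_{n}.png",cv2.resize(a,(400,333),interpolation=cv2.INTER_CUBIC))
cv2.imwrite("pics/fl.png",np.hstack([cv2.imread(f"pics/fl_{n}.png") for n in("scene","side")]))
E
python3 fl.py
```

```text
scene flange hist [0, 4, 5, 4, 5, 7, 13, 11, 5, 0, 2, 2] med 0.0803 plate 0.0769
side flange hist [0, 0, 0, 2, 1, 2, 4, 9, 6, 2, 3, 1] med 0.0819 plate 0.0781
```

View pics/fl.png

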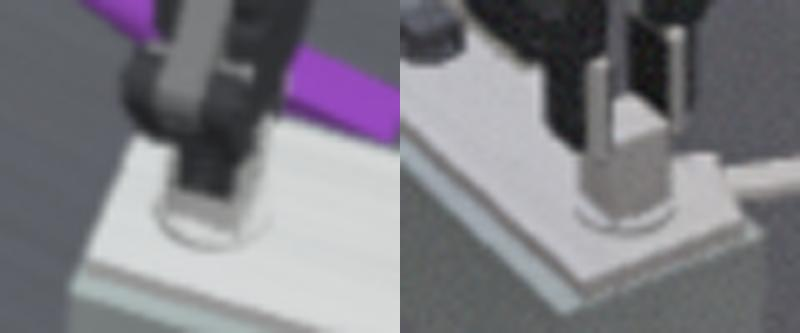

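The flange top sits 3.4-3.8 mm above the plate against a 4 mm thickness, so it is flush. I open the fingers in place first.

Call:
send_rows --series '[[[0,0,0],[0,0,0],0.03],[[0,0,0],[0,0,0],0.045],[[0,0,0],[0,0,0],0.05],[[0,0,0],[0,0,0],0.05]]'

```text
clock: 34.62
position: [0.6039, 0.0194, 0.0771]
orientation: [1.048, 1.304, -1.048]
wrist_force: [0.1, 0.3, -0.8]
gripper_width: 0.05
```

```bash
python3 st.py; python3 fl.py
```

```text
t 34.62 pos mm [603.86  19.42  77.07] F tool(x down,y,z) [ 0.84  0.14 -0.3 ] torque [-0.03  0.01 -0.09] jaw 0.05 tilt [ 0.01 -0.  ] plate yaw-frame pos rel hole mm [0.93 1.81 8.36]
scene flange hist [0, 1, 8, 12, 12, 4, 0, 0, 1, 0, 0, 0] med 0.0778 plate 0.0769
side flange hist [0, 0, 2, 7, 5, 8, 0, 4, 3, 2, 2, 3] med 0.0795 plate 0.0782
```

View pics/fl.png

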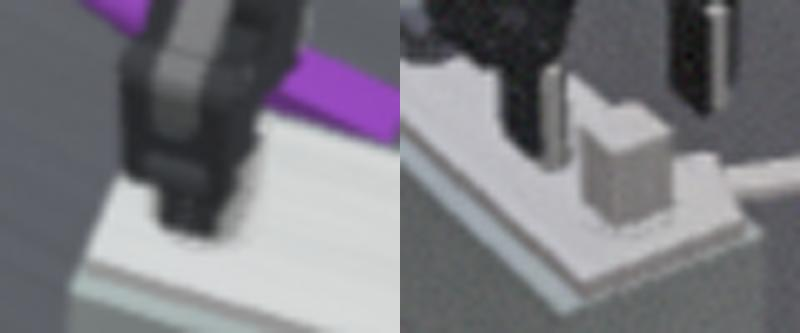

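Released, the bolt settled about 3 mm further. I back off and check that it is steady and upright.

Call:
send_rows --series '[[[-0.02,0,0],[0,0,0],0.06],[[-0.06,0,0],[0,0,0],0.06],[[-0.12,0,0],[0,0,0],0.06],[[-0.15,-0.05,0.05],[0,0,0],0.06],[[-0.15,-0.1,0.1],[0,0,0],0.06],[[-0.15,-0.1,0.1],[0,0,0],0.06]]'

```text
clock: 35.48
position: [0.5263, -0.1035, 0.2292]
orientation: [1.051, 1.299, -1.052]
wrist_force: [1.3, 0.6, -0.2]
gripper_width: 0.0601
```

```bash
python3 st.py; python3 fl.py; python3 - <<'E'
from h import *
for n,b in(("scene",(300,215,345,265)),("side",(255,145,305,200))):
    f=bot.grab_frame(n);save(f,n+"9");W=cloud(f)
    w=W[b[1]:b[3],b[0]:b[2]].reshape(-1,3);t=w[(w[:,2]>.1)&(w[:,2]<.125)]
    u=t[t[:,2]>np.percentile(t[:,2],95)-.004];print(n,"bolt top z",np.percentile(t[:,2],[90,97]),np.median(u[:,2]),u.mean(0),cv2.minAreaRect(u[:,:2].astype(np.float32)*1000))
    A,res,_,_=np.linalg.lstsq(np.c_[u[:,:2]-u[:,:2].mean(0),np.ones(len(u))],u[:,2],rcond=None);print("slope deg",np.degrees(A[:2]))
    a=f["color"][195:285,280:400,::-1] if n=="scene" else f["color"][115:205,230:350,::-1]
    cv2.imwrite(f"pics/e_{n}.png",cv2.resize(a,(400,300),interpolation=cv2.INTER_CUBIC))
cv2.imwrite("pics/e.png",np.hstack([cv2.imread(f"pics/e_{n}.png") for n in("scene","side")]))
E
```

```text
t 35.48 pos mm [ 526.31 -103.47  229.17] F tool(x down,y,z) [ 0.16  1.39 -0.28] torque [-0.01 -0.04  0.01] jaw 0.0601 tilt [ 0.11 -0.14] plate yaw-frame pos rel hole mm [-150.99  -99.6   112.63]
scene flange hist [1, 1, 9, 15, 11, 8, 1, 2, 1, 4, 1, 0] med 0.0781 plate 0.0769
side flange hist [0, 0, 0, 5, 6, 5, 5, 0, 3, 1, 2, 1] med 0.0793 plate 0.0782
scene bolt top z [0.10887482 0.10946185] 0.10787705758997801 [0.60579791 0.01886658 0.10778308] ((604.9891357421875, 18.38853645324707), (22.880430221557617, 21.774580001831055), 10.989830017089844)
slope deg [-1.43207588  0.43584467]
side bolt top z [0.11188119 0.11558427] 0.11392694720202812 [0.60142838 0.1027413  0.1142254 ] ((609.3873291015625, 62.615089416503906), (12.314842224121094, 108.6532974243164), 8.879586219787598)
slope deg [-3.38877334  1.1820049 ]
```

View pics/e.png

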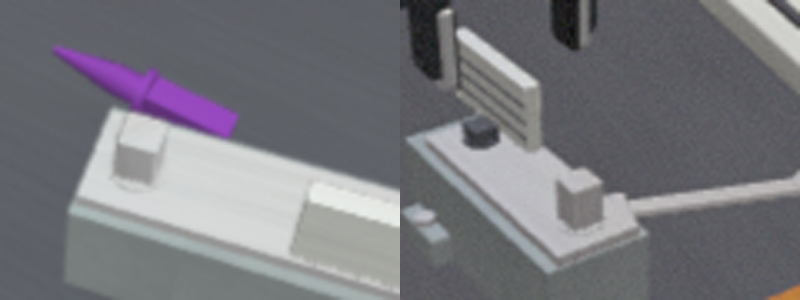

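View pics/scene9.png

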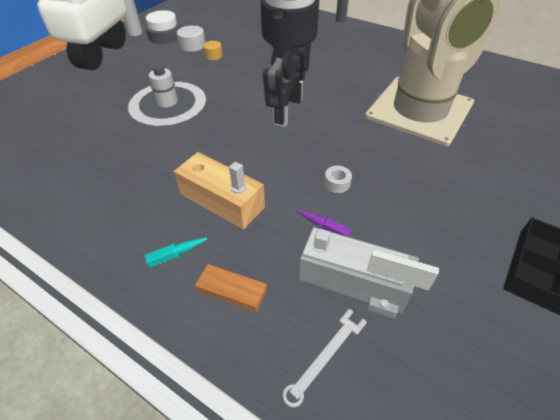

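The bolt stands upright with its flange on the plate, at scene (322,241) and side about (286,178). The drift is back in the block and the loose items are in place. I let another second pass and confirm it is steady.

Call:
send_rows --series '[[[0,0,0],[0,0,0],0.06],[[0,0,0],[0,0,0],0.06],[[0,0,0],[0,0,0],0.06],[[0,0,0],[0,0,0],0.06],[[0,0,0],[0,0,0],0.06],[[0,0,0],[0,0,0],0.06],[[0,0,0],[0,0,0],0.06],[[0,0,0],[0,0,0],0.06],[[0,0,0],[0,0,0],0.06],[[0,0,0],[0,0,0],0.06]]'

```text
clock: 36.92
position: [0.5276, -0.0997, 0.227]
orientation: [1.048, 1.304, -1.049]
wrist_force: [0.3, -0.7, 0.2]
gripper_width: 0.0601
```

```bash
python3 st.py; python3 fl.py; python3 - <<'E'
from h import *
for n in("scene","side","wrist"):
    f=bot.grab_frame(n);W=cloud(f);save(f,n+"10")
    w=W.reshape(-1,3)
    for nm,c,z in(("bolt",(.6045,.0193),.109),("drift",(.5655,-.192),.130)):
        k=w[(np.abs(w[:,0]-c[0])<.013)&(np.abs(w[:,1]-c[1])<.013)&(np.abs(w[:,2]-z)<.006),2]
        h,e=np.histogram(k,bins=np.arange(z-.006,z+.0061,.001));print(n,nm,h.tolist(), "peak",round(float(e[h.argmax()]),4) if len(k) else None)
    k=w[(np.abs(w[:,0]-.5635)<.03)&(np.abs(w[:,1]+.25)<.02),2]; print("rack top",np.round(np.nanmedian(k),4))
E
```

```text
t 36.92 pos mm [527.6  -99.74 227.02] F tool(x down,y,z) [-0.16  0.11  0.79] torque [-0.    0.05  0.02] jaw 0.0601 tilt [ 0. -0.] plate yaw-frame pos rel hole mm [-149.01  -98.23  108.41]
scene flange hist [0, 1, 7, 17, 14, 5, 0, 3, 2, 1, 2, 1] med 0.0783 plate 0.077
side flange hist [0, 0, 0, 2, 5, 14, 3, 1, 3, 3, 1, 1] med 0.0796 plate 0.0781
scene bolt [2, 5, 12, 24, 51, 40, 17, 1, 0, 0, 0, 0] peak 0.107
scene drift [5, 7, 7, 8, 11, 35, 24, 2, 0, 0, 0, 0] peak 0.129
rack top 0.0696
side bolt [4, 4, 5, 4, 5, 16, 30, 14, 0, 0, 0, 0] peak 0.109
side drift [7, 7, 10, 3, 6, 16, 52, 37, 6, 0, 0, 0] peak 0.13
rack top 0.0711
wrist bolt [4, 16, 50, 145, 363, 284, 50, 0, 0, 0, 0, 0] peak 0.107
wrist drift [20, 13, 17, 30, 122, 246, 77, 2, 0, 0, 0, 0] peak 0.129
rack top 0.0696
```

View pics/side10.png

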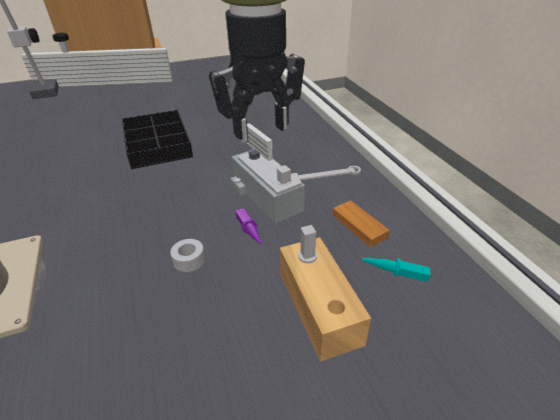

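```bash
python3 -c "
from station import bot
print(bot.finish_job())"
```

```text
the job is handed in; nothing more can be done
None
```

The job is handed in at about 37 s of the 72 s allowed. The bolt is down through both holes, and the drift is back in its block.

**What I did**
- **Finding the hole:** a wrist-camera view hinted which way to feel. The drift's tip dropped into the nut's hole there on the first try.
- **Lining up:** I eased the drift straight down until its collar was on the bracket, with the plate moved only by the drift. I read about 9 N sideways and 13 N downward at most. The wrist picture then showed the holes in line.
- **Putting back and bolting:** I put the drift back upright in its hole, then lowered the bolt through both holes and let go. I gripped the bolt twice, because the first grip held only the top of the head.

**Last checks**
- **Bolt:** it is upright and steady, with no change over more than a second after release.
- **Drift:** it is upright, its top at about 130 mm, as it should be when seated in the block.
- **Loose things:** all of them lie as they did, and the arm is clear. In the very first scene picture only, the purple and turquoise look-alikes were posed differently. Every later picture agrees, and the arm never went near them.

**Check that disagreed:** before release, the bolt's flange top read 3.4–3.8 mm above the plate, about right for its 4 mm thickness. After release it settled about 2–3 mm lower, so only 1–1.5 mm showed above the plate. The drift's collar also went in about 3 mm past the visible surface without a rise in force. The plate seems to give under the flange, so the bolt rests as far down as it will go. By the cameras it sits slightly below flush.

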